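Lay out the soldering station for a napkin ring

TASK

Set up this soldering station: lay the charcoal block in the middle of the soldering board, square with it, and stand the silver napkin ring upright on the middle of the block. Stand the quench bowl midway across the gap between the board and the pickle crock, the flux jar midway across the gap between the board and the torch, both in line with the middle of the board, and the solder spool behind the board (the side away from the robot), a finger's width (about 15 mm) off the middle of its far edge. Let go of everything, standing upright, and do not disturb the pliers or the squeeze bottle.

Things in the scene. Friction and masses are not known exactly. Their poses are not given: they have to be found in the camera images.
- board: Soldering board: cream slab with brown scorch spots, 115 mm in x, 150 mm in y, top 12 mm above the bench, fixed. Its x axis points away from the robot within 7 degrees; behind it = its +x side. Crock and torch stand off its two y ends, one each (which one changes), within 4 mm of its y axis, centres 251 to 259 mm from its centre. Origin: centre of the underside; z up.
- crock: Pickle crock: closed white stoneware pot with a blue band, blue lid and knob, 104 mm diameter, 91 mm high over the knob, fixed. Origin: centre of the underside; z up.
- torch: Gas torch on a round dark steel foot 100 mm in diameter and 15 mm high; steel cylinder 48 mm in diameter above it, brass neck and dark nozzle pointing away from the robot, 156 mm high, fixed. Origin: centre of the underside; z up. At the centre of the foot.
- charcoal: Charcoal block: plain black block, 55 mm in its x, 90 mm in its y, 30 mm high, about 90 g, loose, flat on the bench; its x axis starts within 15 degrees of world x. Either way round will do. Origin: centre of the underside; z up.
- ring: Silver napkin ring: plain open tube, outer diameter 44 mm, wall 3 mm, 28 mm high, about 60 g, loose, standing on its end (bore vertical). Origin: centre of the underside; z up.
- bowl: Quench bowl: small empty white ramekin with straight fluted sides, outer diameter 65 mm, wall 4 mm, 36 mm high, open at the top, about 140 g, loose. Origin: centre of the underside; z up.
- jar: Flux jar: squat closed white jar with a grey screw lid, 54 mm diameter (lid 55 mm, from 33 mm up), 46 mm high, about 90 g, loose, upright. Origin: centre of the underside; z up.
- spool: Solder spool: reel of silvery wire standing on end, two white flanges 52 mm in diameter and 4 mm thick at bottom and top, winding 47 mm in diameter, 50 mm high, about 120 g, loose, upright. Origin: centre of the underside; z up.
- bottle: Bystander: white squeeze bottle with a red conical tip, 42 mm diameter, 100 mm high, loose, upright, far out on the robot's left. Leave alone. Origin: centre of the underside; z up.
- pliers: Bystander: red-handled pliers lying flat, jaws to +x, about 150 mm long, 56 mm wide, 12 mm high, loose, far out on the robot's right. Leave alone. Origin: under the pivot.
Mind the look-alikes: they are no part of the job. Leave any green or yellow look-alike of the bowl alone.

How it is judged:
By the outcome, as a careful person would: the job done as asked, in the order asked, and still so for the second after the job is handed in, with the robot touching nothing.
It also fails if it takes over 115 s, if anything falls off the work surface, if the arm or the gripper's body presses on something with over 40 N, if the wrist force passes 120 N, or if a joint passes its speed limit or range.

ROBOT

A 6-joint arm with a two-finger parallel gripper is mounted at the origin on the work surface. World frame = base frame: x ahead of the robot, y to its left, z up, the work surface at z = 0. Lengths are in m, angles in degrees, forces in N, time in s.
With the tool pointing down it reaches from about 0.35 to 0.875 m from the base axis. Payload 4.2 kg.
Tool frame: the origin (TCP) lies midway between the tips of the shut fingers; the grasp point (between the pads) lies 19 mm behind it; z points along the fingers, y is the line along which they close (so a half turn about z gives the same grasp; the last joint's range is limited). The gripper opens to 87 mm and grips with 3 to 60 N. Pads are 19 mm wide; open, the fingers measure 117 mm over their backs; the gripper's body (75 mm by 190 mm) begins 51 mm behind the grasp point.
Start: joints at [82.082, 22.042, 0.453, 0, -68.411, -14.817], TCP at [0.242, 0.576, 0.223] pointing down, gripper open.
Joint ranges: [-179.83, 179.83], [-69.29, 118.12], [-61.27, 80.66], [-181.25, 117.63], [-171.15, -9.14], [-177.46, 177.46]. Speed limits (degrees/s): [159.86, 159.86, 180, 180, 180, 180].

INTERFACE

Orientations are given as a 3x3 rotation matrix whose columns are the frame's x, y, z axes.
In Python, from station import * gives the robot as it stands. The module is installed in compiled form; this text tells all that it offers.
- The arm moves only by the tool servo_tool, never from a script. Its argument "deltas" is a list of rows, each an object of numbers: "tx", "ty", "tz": the shift along the tool's x, y, z in mm; "ax", "ay", "az": the turn, a rotation vector about the tool's x, y, z in rad; "claw": the finger opening in mm, from 0 to 87. In form: [{"tx": .., "ty": .., "tz": .., "ax": .., "ay": .., "az": .., "claw": ..}, ...]. A call has 1 to 12 rows; each row is the pose to reach, as a shift and turn from the pose commanded when the call began, along the tool's axes at that moment; what a row does not reach only later rows make up. A row lasts 1/12 s, in which the tool goes at most 41.7 mm and 7.16 degrees, less where a joint would pass 70% of its speed; a pose out of reach is approached as far as the arm can. A call with a gripper value outside its range is refused whole. The fingers move at their own pace and stop on an object; the grip force is fixed at half the most. Time passes only in rows, so rows that repeat a pose let the fingers close. It gives the time, the measured TCP pose, the force, the opening and the grip force at its end, in the units of the state.
- sense(): the state, without advancing time (a new reading comes with each control period).
- capture(name): name is "scene" or "side" or "wrist"; returns the picture (384x512x3 uint8, blue, green, red); there is no depth.
- calibration(name): a dict with "fx", "fy", "cx", "cy" (pixels), "dist" ([k1, k2, p1, p2, k3] as OpenCV has them; the pictures are not rectified), "cam_to_world" (4x4, takes a point from camera to world coordinates); the wrist camera has in their place "hand_eye" (4x4, takes a point from camera to tool coordinates, whose origin is the TCP and whose axes are the flange's). Camera axes: x right, y down, z forward; pixel columns grow to the right and rows downward; lengths in m; the calibration is good to about 2 mm. A picture is of the moment at which its call begins: read the wrist's pose just before it. calibration takes no time and is no camera call.
- finish_job(): hands the job in; it is judged then, once.
Trained networks look in the newest picture that a camera, given by its name, has taken for a name from the list of things; names that differ only in an ending like _2 or _b are one class to them, and where a whole thing is asked for, a point or a joint stands for the part that bears it (a point fixed in the world has none). Each returns a list of dicts, best first, with "confidence" (0 to 1); they miss things now and then, are a little off and sometimes report something else, mostly with a low value. They report only what shows in the picture. A call takes as long as a camera call. They do not tell look-alikes from the thing itself.
- recognise(label, camera): "xyz" ([x, y, z] in m, in the coordinates of the camera as it stood for that picture, good to about 4 mm: the middle of the surface that is visible of it).
- trace(label, camera): "mask" (384x512 bool, what is visible of it).
The state is a dict: "time_s": time; "joints": joint angles; "joint_velocities": joint speeds; "effort": joint torques, N m; "tcp_pos": TCP position; "ee_rot": TCP orientation; "wrist_force": force on the tool from outside, world axes, zero at the start; "moment": the same for the moment, N m; "gripper_width": opening from 0.0 (shut) to 1.0 (fully open); "gripper_force": force on a finger pad.
Only numpy, scipy, OpenCV 4.12 (cv2) and the standard library are available. Lean on these libraries where they do the work, as an engineer would, in place of code of your own. Each camera call takes 0.05 s, during which the arm holds its last target. There are 200 camera calls.

## Working session

There is one attempt and no reset: what is moved stays moved. The work goes in short steps, Python scripts to look and compute and a tool call to move; the robot and the scene stay as the last step left them, time stands still between calls to the robot, and variables do not carry over. Pictures are saved under pics/ and viewed, at most 14 in all, crops included, and the job is handed in when it is done.

Besides the shell and the picture viewer there is one more tool, called as name(argument=value, ...), one argument or row to a line, values as JSON. servo_tool: Moves the arm, as the interface text tells. Its arguments: {"type":"object","properties":{"deltas":{"type":"array","items":{"type":"object","properties":{"tx":{"type":"number"},"ty":{"type":"number"},"tz":{"type":"number"},"ax":{"type":"number"},"ay":{"type":"number"},"az":{"type":"number"},"claw":{"type":"number"}}}}},"required":["deltas"]}

```bash
mkdir -p pics; cat > h.py <<'E'
from station import *
import numpy as np, cv2
def cam(n):
    c=calibration(n); K=np.array([[c['fx'],0,c['cx']],[0,c['fy'],c['cy']],[0,0,1.]])
    if 'cam_to_world' in c: T=np.array(c['cam_to_world'])
    else:
        s=sense(); W=np.eye(4); W[:3,:3]=s['ee_rot']; W[:3,3]=s['tcp_pos']; T=W@np.array(c['hand_eye'])
    return K,np.array(c['dist'],float),T
def plane(n,uv,z,C=None):
    K,d,T=C or cam(n)
    p=cv2.undistortPoints(np.array(uv,float).reshape(-1,1,2),K,d).reshape(-1,2)
    r=np.c_[p,np.ones(len(p))]@T[:3,:3].T; o=T[:3,3]
    return o+r*((z-o[2])/r[:,2])[:,None]
def proj(n,P,C=None):
    K,d,T=C or cam(n); Ti=np.linalg.inv(T)
    return cv2.projectPoints(np.array(P,float).reshape(-1,1,3),cv2.Rodrigues(Ti[:3,:3])[0],Ti[:3,3],K,d)[0].reshape(-1,2)
def rec(l,n,k=4):
    K,d,T=cam(n)
    return [(round(r['confidence'],2),np.round(T[:3,:3]@np.array(r['xyz'])+T[:3,3],3),np.round(proj(n,T[:3,:3]@np.array(r['xyz'])+T[:3,3])[0])) for r in recognise(l,n)[:k]]
E
python3 - <<'E'
from h import *
for n in ['scene','side','wrist']:
    im=capture(n); cv2.imwrite(f'pics/{n}0.png',im)
    print(n,np.round(cam(n)[2],3).tolist(),calibration(n)['fx'])
for l in ['board','crock','torch','charcoal','ring','bowl','jar','spool','bottle','pliers']:
    print(l,rec(l,'scene'))
print(sense()['time_s'],sense()['ee_rot'])
a=cv2.imread('pics/scene0.png');b=cv2.imread('pics/side0.png')
E
```

```text
scene [[0.079, 0.852, -0.518, 1.166], [0.997, -0.071, 0.035, -0.045], [-0.007, -0.519, -0.854, 1.19], [0.0, 0.0, 0.0, 1.0]] 465.58187474980997
side [[0.874, -0.269, 0.404, -0.014], [-0.486, -0.488, 0.725, -0.876], [0.002, -0.83, -0.558, 0.723], [0.0, 0.0, 0.0, 1.0]] 380.03279063002066
wrist [[-0.386, -0.887, -0.252, 0.311], [-0.922, 0.372, 0.104, 0.548], [0.001, 0.272, -0.962, 0.383], [0.0, 0.0, 0.0, 1.0]] 313.12605987475297
board [(0.57, array([0.594, 0.052, 0.008]), array([275., 244.]))]
crock [(0.94, array([ 0.626, -0.208,  0.075]), array([179., 251.]))]
torch [(0.9, array([0.578, 0.294, 0.009]), array([359., 232.]))]
charcoal [(0.78, array([ 0.433, -0.001,  0.027]), array([252., 193.])), (0.28, array([0.593, 0.052, 0.009]), array([276., 243.]))]
ring [(0.72, array([ 0.382, -0.314,  0.014]), array([147., 189.])), (0.47, array([ 0.63 , -0.207,  0.072]), array([180., 253.])), (0.38, array([ 0.522, -0.486,  0.009]), array([ 86., 235.]))]
bowl [(0.91, array([0.286, 0.198, 0.019]), array([312., 151.])), (0.68, array([0.271, 0.353, 0.016]), array([359., 145.])), (0.62, array([0.388, 0.307, 0.018]), array([352., 176.]))]
jar [(0.71, array([0.419, 0.139, 0.042]), array([299., 183.]))]
spool [(0.9, array([ 0.418, -0.174,  0.049]), array([193., 189.]))]
bottle [(0.88, array([0.538, 0.441, 0.053]), array([411., 209.]))]
pliers [(0.65, array([ 0.519, -0.487,  0.01 ]), array([ 85., 234.]))]
0.65 [[ 9.22307060e-01 -3.86457872e-01 -2.33959788e-05]
 [-3.86457872e-01 -9.22307060e-01  1.13949997e-05]
 [-2.59819638e-05 -1.46812845e-06 -1.00000000e+00]]
```

View pics/scene0.png

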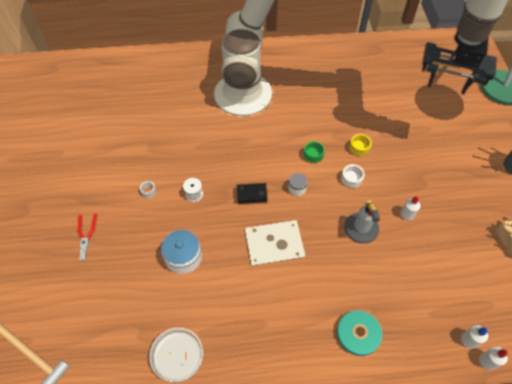

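View pics/side0.png

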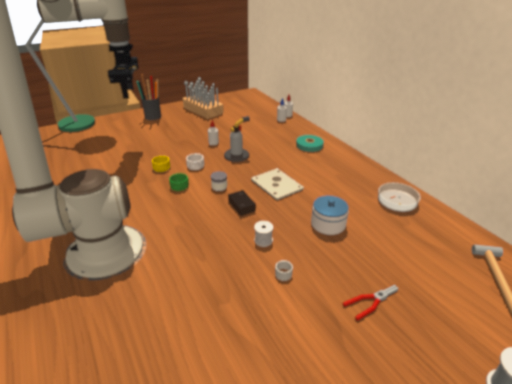

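White bowl (352,176) is the quench bowl; green (314,152) and yellow (360,145) are the look-alikes. I'll fit known shapes to the masks and confirm in an enlarged crop.

```bash
cat > fit.py <<'E'
from h import *
from scipy.optimize import least_squares
# stacks of (radius,z) circles or boxes
cyl={'crock':[(52,0),(52,60)],'ring':[(22,0),(22,28)],'bowl':[(32.5,0),(32.5,36)],'jar':[(27,0),(27.5,33),(27.5,46)],'spool':[(26,0),(26,50)],'bottle':[(21,0),(21,70),(3,100)],'torch':[(50,0),(50,15)]}
box={'board':(115,150,12),'charcoal':(55,90,30)}
th=np.linspace(0,2*np.pi,48,endpoint=False)
def pts(l,p,z0=0):
    if l in cyl: 
        P=np.vstack([np.c_[r*np.cos(th),r*np.sin(th),0*th+z] for r,z in cyl[l]])/1e3
    else:
        a,b,c=np.array(box[l])/1e3; P=np.array([[x*a/2,y*b/2,z*c] for x in(-1,1) for y in(-1,1) for z in(0,1)])
        q=np.cos(p[2]),np.sin(p[2]); P=P@np.array([[q[0],q[1],0],[-q[1],q[0],0],[0,0,1]])
    return P+[p[0],p[1],z0]
def mom(c):
    m=cv2.moments(c); A=m['m00']
    return np.array([m['m10']/A,m['m01']/A,m['mu11']/A**1.5*60,(m['mu20']-m['mu02'])/A**1.5*30]),A
def fit(l,p0,views,z0=0):
    """views: list of (mask,name,C)"""
    obs=[]
    for mk,n,C in views:
        cs=cv2.findContours(mk.astype(np.uint8),cv2.RETR_EXTERNAL,cv2.CHAIN_APPROX_NONE)[0]
        pr=proj(n,[[p0[0],p0[1],z0+.015]],C)[0]
        c=cv2.convexHull(max(cs,key=cv2.contourArea)); obs.append((n,C,*mom(c)))
    k=4 if l in box else 2
    def f(p):
        return np.concatenate([ (mom(cv2.convexHull(proj(n,pts(l,p,z0),C).astype(np.float32)))[0]-o)[:k] for n,C,o,A in obs])
    s=least_squares(f,p0,x_scale=[.01]*len(p0),diff_step=1e-3)
    ar=[round(mom(cv2.convexHull(proj(n,pts(l,s.x,z0),C).astype(np.float32)))[1]/A,2) for n,C,o,A in obs]
    return s.x,np.round(f(s.x),1),ar
def masks(l,n,near=None):
    t=trace(l,n); 
    if near is not None:
        px=proj(n,[[near[0],near[1],.015]])[0]
        t=[q for q in t if np.linalg.norm(np.argwhere(q['mask']).mean(0)[::-1]-px)<25]
    return t
E
python3 - <<'E'
from fit import *
init={'board':(.594,.052,.05),'crock':(.626,-.208),'charcoal':(.433,0,0.05),'ring':(.382,-.314),'bowl':(.388,.307),'jar':(.419,.139),'spool':(.418,-.174)}
for n in('scene','side'): capture(n)
for l,p in init.items():
    vs=[]
    for n in('scene','side'):
        t=masks(l,n,p)
        if t: vs.append((t[0]['mask'],n,cam(n)))
    for v in vs: print(l,v[1],np.round(fit(l,p,[v])[0],4),fit(l,p,[v])[2])
    if len(vs)>1: r=fit(l,p,vs); print(l,'BOTH',np.round(r[0],4),r[1],r[2])
n='scene';t=trace('torch',n);print(rec('torch',n))
a=cv2.imread('pics/scene0.png')[125:285,110:430];cv2.imwrite('pics/crop.png',cv2.resize(a,None,fx=2.5,fy=2.5,interpolation=2))
E
```

```text
board scene [0.5879 0.0495 0.0727] [1.03]
board side [0.5858 0.0573 0.0798] [1.07]
board BOTH [0.5861 0.0518 0.0765] [ 0.8 -0.6 -0.3  0.1 -0.  -0.2  3.7 -0.6] [1.03, 1.08]
crock scene [ 0.6087 -0.2077] [0.98]
crock side [ 0.6132 -0.2016] [0.93]
crock BOTH [ 0.6098 -0.206 ] [0.6 0.3 0.  1.1] [0.98, 0.94]
charcoal scene [ 0.4251 -0.0014 -0.    ] [1.07]
charcoal side [ 0.4237  0.0017 -0.0112] [1.07]
charcoal BOTH [ 0.4239 -0.0005 -0.0081] [ 0.3 -0.5  0.3  1.8  0.2 -0.3  2.6 -0.2] [1.07, 1.08]
ring scene [ 0.3876 -0.3118] [1.2]
ring side [ 0.3826 -0.3118] [1.04]
ring BOTH [ 0.3845 -0.3117] [ 0.1 -0.9  0.6 -0.3] [1.2, 1.04]
bowl scene [0.3883 0.3094] [1.21]
bowl side [0.3887 0.312 ] [1.24]
bowl BOTH [0.3882 0.3098] [ 0.1 -0.   0.1  0.3] [1.21, 1.24]
jar scene [0.4091 0.1378] [1.13]
jar side [0.4073 0.1378] [1.16]
jar BOTH [0.4082 0.138 ] [ 0.  -0.2  0.2 -0.1] [1.13, 1.16]
spool scene [ 0.401  -0.1753] [0.98]
spool side [ 0.4016 -0.177 ] [1.2]
spool BOTH [ 0.4015 -0.176 ] [-0.2  0.1 -0.2 -0.2] [0.98, 1.2]
[(0.64, array([0.578, 0.292, 0.011]), array([359., 232.]))]
```

View pics/crop.png

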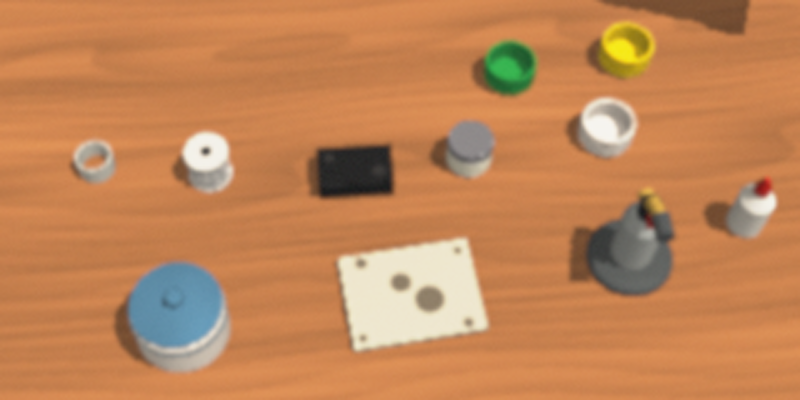

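Crop shows the white fluted ramekin at crop (607,127) is the quench bowl; green/yellow are the decoys. Now a wrist overview.

```bash
cat > go.py <<'E'
from h import *
import sys
def delta(pos,yaw):
    s=sense(); R=np.array(s['ee_rot']); d=R.T@(np.array(pos)-s['tcp_pos'])*1e3
    c,n=np.cos(yaw),np.sin(yaw); Rt=np.array([[c,n,0],[n,-c,0],[0,0,-1]])
    v=cv2.Rodrigues(R.T@Rt)[0].ravel()
    print('delta mm',np.round(d,1),'rad',np.round(v,3),'rows',int(np.ceil(max(np.linalg.norm(d)/41.7,np.degrees(np.linalg.norm(v))/7.16))))
E
python3 -c "
from go import *
delta([.5,.03,.40],0)"
```

```text
delta mm [ 449.6  404.1 -177.4] rad [-0.    -0.    -0.397] rows 16
```

servo_tool(
  deltas=[
    {"tx": 150,"ty": 135,"tz": -120,"az": -0.397},
    {"tx": 300,"ty": 270,"tz": -177,"az": -0.397},
    {"tx": 450,"ty": 404,"tz": -177,"az": -0.397},
    {"tx": 450,"ty": 404,"tz": -177,"az": -0.397},
    {"tx": 450,"ty": 404,"tz": -177,"az": -0.397},
    {"tx": 450,"ty": 404,"tz": -177,"az": -0.397},
    {"tx": 450,"ty": 404,"tz": -177,"az": -0.397},
    {"tx": 450,"ty": 404,"tz": -177,"az": -0.397},
    {"tx": 450,"ty": 404,"tz": -177,"az": -0.397},
    {"tx": 450,"ty": 404,"tz": -177,"az": -0.397},
    {"tx": 450,"ty": 404,"tz": -177,"az": -0.397},
    {"tx": 450,"ty": 404,"tz": -177,"az": -0.397},
  ],
)

```text
schema error: expected keys tx, ty, tz, ax, ay, az, claw
```

```bash
python3 -c "
from go import *
delta([.5,.03,.40],0)"
```

```text
delta mm [ 449.6  404.1 -177.4] rad [-0.    -0.    -0.397] rows 16
```

servo_tool(
  deltas=[
    {"tx": 150,"ty": 135,"tz": -120,"ax": 0,"ay": 0,"az": -0.397,"claw": 87},
    {"tx": 450,"ty": 404,"tz": -177,"ax": 0,"ay": 0,"az": -0.397,"claw": 87},
    {"tx": 450,"ty": 404,"tz": -177,"ax": 0,"ay": 0,"az": -0.397,"claw": 87},
    {"tx": 450,"ty": 404,"tz": -177,"ax": 0,"ay": 0,"az": -0.397,"claw": 87},
    {"tx": 450,"ty": 404,"tz": -177,"ax": 0,"ay": 0,"az": -0.397,"claw": 87},
    {"tx": 450,"ty": 404,"tz": -177,"ax": 0,"ay": 0,"az": -0.397,"claw": 87},
    {"tx": 450,"ty": 404,"tz": -177,"ax": 0,"ay": 0,"az": -0.397,"claw": 87},
    {"tx": 450,"ty": 404,"tz": -177,"ax": 0,"ay": 0,"az": -0.397,"claw": 87},
    {"tx": 450,"ty": 404,"tz": -177,"ax": 0,"ay": 0,"az": -0.397,"claw": 87},
    {"tx": 450,"ty": 404,"tz": -177,"ax": 0,"ay": 0,"az": -0.397,"claw": 87},
    {"tx": 450,"ty": 404,"tz": -177,"ax": 0,"ay": 0,"az": -0.397,"claw": 87},
    {"tx": 450,"ty": 404,"tz": -177,"ax": 0,"ay": 0,"az": -0.397,"claw": 87},
  ],
)

```text
time_s: 2.55
tcp_pos: [0.4463, 0.1426, 0.3659]
ee_rot: [[1.0, 0.001, 0.001], [0.001, -1.0, 0.001], [0.001, -0.001, -1.0]]
wrist_force: [0.2, -0.7, 0.1]
gripper_width: 0.999
gripper_force: 0.0
```

```bash
python3 -c "
from go import *
delta([.5,.03,.40],0)"
```

```text
delta mm [ 53.6 112.6 -34.1] rad [-0.001 -0.001  0.001] rows 4
```

servo_tool(
  deltas=[
    {"tx": 54,"ty": 113,"tz": -34,"ax": 0,"ay": 0,"az": 0,"claw": 87},
    {"tx": 54,"ty": 113,"tz": -34,"ax": 0,"ay": 0,"az": 0,"claw": 87},
    {"tx": 54,"ty": 113,"tz": -34,"ax": 0,"ay": 0,"az": 0,"claw": 87},
    {"tx": 54,"ty": 113,"tz": -34,"ax": 0,"ay": 0,"az": 0,"claw": 87},
    {"tx": 54,"ty": 113,"tz": -34,"ax": 0,"ay": 0,"az": 0,"claw": 87},
    {"tx": 54,"ty": 113,"tz": -34,"ax": 0,"ay": 0,"az": 0,"claw": 87},
  ],
)

```text
time_s: 3.05
tcp_pos: [0.4999, 0.0314, 0.3985]
ee_rot: [[1.0, -0.001, -0.001], [-0.001, -1.0, 0.0], [-0.001, -0.0, -1.0]]
wrist_force: [0.6, -0.0, -0.3]
gripper_width: 1.001
gripper_force: 0.0
```

```bash
cat > look.py <<'E'
from fit import *
import sys
init={'board':(.587,.0500,.073),'crock':(.608,-.205),'torch':(.57,.304),'charcoal':(.424,0,0.0),'ring':(.385,-.312),'bowl':(.388,.310),'jar':(.408,.138),'spool':(.401,-.176)}
def look(labels,name,init=init,z0=0):
    C=cam('wrist'); im=capture('wrist'); print(sense()['time_s'],np.round(sense()['tcp_pos'],4)); out={}
    for l in labels:
        t=masks(l,'wrist',init[l])
        if t:
            r=fit(l,init[l],[(t[0]['mask'],'wrist',C)],z0 if not isinstance(z0,dict) else z0.get(l,0)); out[l]=r[0]; print(l,round(t[0]['confidence'],2),np.round(r[0],4),r[1],r[2])
            cv2.polylines(im,[np.int32(cv2.convexHull(proj('wrist',pts(l,r[0],z0 if not isinstance(z0,dict) else z0.get(l,0)),C).astype(np.float32)))],1,(0,255,0),1)
        else: print(l,'none')
    cv2.imwrite(f'pics/{name}.png',cv2.resize(im,(780,585))); return out
E
python3 -c "
from look import *
look(list(init),'w1')"
```

```text
3.1 [0.4996 0.032  0.3984]
board 0.94 [0.5873 0.0541 0.0802] [-0.1 -0.4 -0.3  2. ] [1.0]
crock 0.86 [ 0.6094 -0.2072] [ 0. -0.] [1.0]
torch 0.89 [0.5678 0.335 ] [0. 0.] [0.64]
charcoal 0.88 [ 4.242e-01 -1.000e-04  9.000e-04] [ 0.8 -0.6  1.1 -3.4] [1.04]
ring 0.93 [ 0.3838 -0.3096] [-0.  0.] [1.12]
bowl 0.77 [0.3882 0.3117] [0. 0.] [1.08]
jar 0.93 [0.4072 0.1411] [0. 0.] [1.07]
spool 0.85 [ 0.4033 -0.1723] [-0. -0.] [1.12]
```

View pics/w1.png

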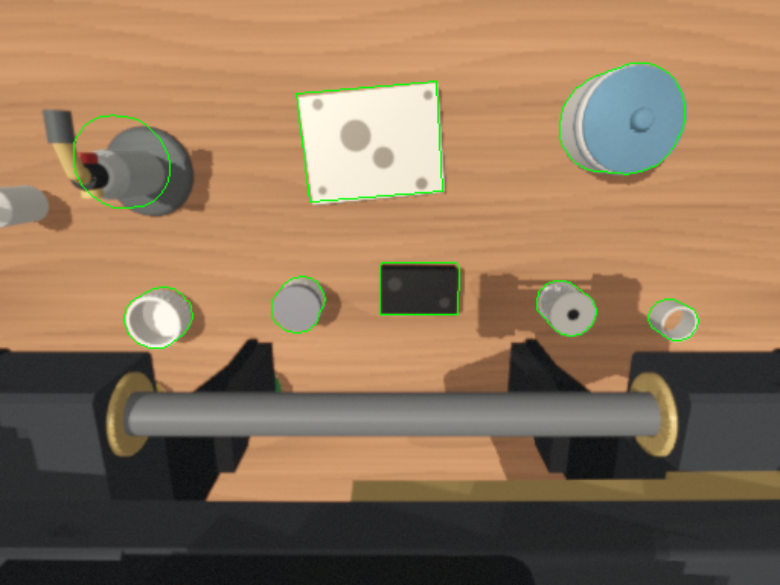

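Wrist view at t=3.1: board (370,143), crock (625,118), torch foot (150,170), charcoal (420,290), bowl (158,318), jar (298,305), spool (567,308), ring (673,320); fits are tight except the torch. One more view centred over the board for board/crock/torch.

servo_tool(
  deltas=[
    {"tx": 165,"ty": -20,"tz": 0,"ax": 0,"ay": 0,"az": 0,"claw": 87},
    {"tx": 165,"ty": -20,"tz": 0,"ax": 0,"ay": 0,"az": 0,"claw": 87},
    {"tx": 165,"ty": -20,"tz": 0,"ax": 0,"ay": 0,"az": 0,"claw": 87},
    {"tx": 165,"ty": -20,"tz": 0,"ax": 0,"ay": 0,"az": 0,"claw": 87},
    {"tx": 165,"ty": -20,"tz": 0,"ax": 0,"ay": 0,"az": 0,"claw": 87},
    {"tx": 165,"ty": -20,"tz": 0,"ax": 0,"ay": 0,"az": 0,"claw": 87},
    {"tx": 165,"ty": -20,"tz": 0,"ax": 0,"ay": 0,"az": 0,"claw": 87},
  ],
)

```text
time_s: 4.08
tcp_pos: [0.6653, 0.0517, 0.3978]
ee_rot: [[1.0, 0.0, -0.002], [0.0, -1.0, -0.001], [-0.002, 0.001, -1.0]]
wrist_force: [0.0, -0.8, 1.0]
gripper_width: 1.002
gripper_force: 0.0
```

```bash
python3 - <<'E'
from look import *
C=cam('wrist'); o=look(['board','crock','charcoal','spool','jar'],'w2')
raw=capture('wrist'); cv2.imwrite('pics/w2raw.png',raw)
b=o.get('board',init['board'])
im=cv2.imread('pics/w2.png')
u=np.array([-np.sin(b[2]),np.cos(b[2])])
for d,col in((.251,(0,0,255)),(.259,(255,0,255))):
    c=b[:2]+u*d
    for z in(.015,):
        q=proj('wrist',np.c_[c[0]+.05*np.cos(th),c[1]+.05*np.sin(th),0*th+z],C)*780/512
        cv2.polylines(im,[np.int32(q)],1,col,1)
cv2.imwrite('pics/w2.png',im); print(np.round(C[2],3).tolist())
E
```

```text
4.1333 [0.6646 0.0515 0.3997]
board 0.6 [0.5856 0.0535 0.0875] [ 0.   0.   0.1 -0.6] [1.03]
crock 0.74 [ 0.6078 -0.2074] [-0.  0.] [1.02]
charcoal none
spool none
jar 0.64 [0.3848 0.1448] [-0. -0.] [3.33]
[[0.001, -0.962, -0.274, 0.741], [-1.0, -0.0, -0.001, 0.053], [0.001, 0.274, -0.962, 0.559], [0.0, 0.0, 0.0, 1.0]]
```

View pics/w2.png

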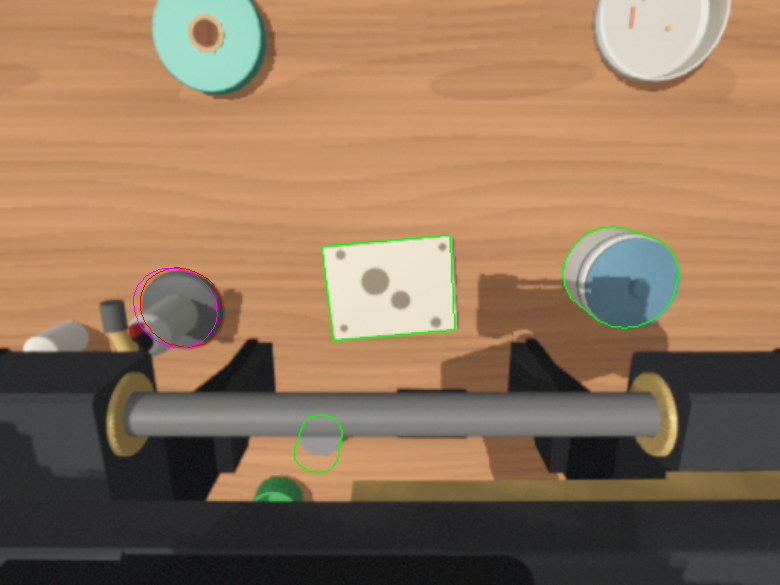

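Torch foot matches the predicted circle at ~251 mm (foot at (180,308)), the crock is at (620,277), the board at (390,287). Refine board top by colour threshold.

```bash
python3 - <<'E'
from look import *
def top(im,n,C,seed):
    hsv=cv2.cvtColor(im,cv2.COLOR_BGR2HSV); m=((hsv[...,1]<75)&(hsv[...,2]>200)).astype(np.uint8)
    m=cv2.morphologyEx(m,cv2.MORPH_OPEN,np.ones((3,3)))
    cs=cv2.findContours(m,cv2.RETR_EXTERNAL,cv2.CHAIN_APPROX_NONE)[0]
    c=min(cs,key=lambda c:np.linalg.norm(c.reshape(-1,2).mean(0)-seed) if cv2.contourArea(c)>300 else 1e9)
    P=plane(n,c.reshape(-1,2),.012,C)[:,:2]; r=cv2.minAreaRect((P*1e3).astype(np.float32)); print(n,np.round(r[0],1),np.round(r[1],1),round(r[2],2),'rad',round(np.radians(r[2]-90 if r[2]>45 else r[2]),4))
top(cv2.imread('pics/w2raw.png'),'wrist',cam('wrist'),(256,188))
top(capture('scene'),'scene',cam('scene'),(275,244))
top(capture('side'),'side',cam('side'),(276,183))
im=cv2.imread('pics/w2raw.png');print(im[180:184,225].tolist(),im[180,340].tolist())
E
```

```text
wrist [587.1  53.5] [115.8 149.2] 5.36 rad 0.0936
scene [588.8  48.8] [117.8 151.1] 5.25 rad 0.0917
side [584.6  48.5] [111.  145.4] 5.53 rad 0.0964
[[212, 232, 240], [211, 231, 240], [211, 231, 240], [210, 230, 240]] [104, 147, 202]
```

```bash
python3 -c "
from go import *
print(np.round(sense()['joints'],1))
delta([.424,0,.2],np.pi/2);delta([.424,0,.2],-np.pi/2)"
```

```text
[ 18.3  23.6  27.3  -0.  -93.7  71.7]
delta mm [-240.8   51.5  199.5] rad [ 1.00e-03 -1.00e-03 -1.57e+00] rows 13
delta mm [-240.8   51.5  199.5] rad [-1.000e-03 -1.000e-03  1.571e+00] rows 13
```

servo_tool(
  deltas=[
    {"tx": -240,"ty": 50,"tz": 200,"ax": 0,"ay": 0,"az": 1.57,"claw": 87},
    {"tx": -240,"ty": 50,"tz": 200,"ax": 0,"ay": 0,"az": 1.57,"claw": 87},
    {"tx": -240,"ty": 50,"tz": 200,"ax": 0,"ay": 0,"az": 1.57,"claw": 87},
    {"tx": -240,"ty": 50,"tz": 200,"ax": 0,"ay": 0,"az": 1.57,"claw": 87},
    {"tx": -240,"ty": 50,"tz": 200,"ax": 0,"ay": 0,"az": 1.57,"claw": 87},
    {"tx": -240,"ty": 50,"tz": 200,"ax": 0,"ay": 0,"az": 1.57,"claw": 87},
    {"tx": -240,"ty": 50,"tz": 200,"ax": 0,"ay": 0,"az": 1.57,"claw": 87},
    {"tx": -240,"ty": 50,"tz": 200,"ax": 0,"ay": 0,"az": 1.57,"claw": 87},
    {"tx": -240,"ty": 50,"tz": 200,"ax": 0,"ay": 0,"az": 1.57,"claw": 87},
    {"tx": -240,"ty": 50,"tz": 200,"ax": 0,"ay": 0,"az": 1.57,"claw": 87},
    {"tx": -240,"ty": 50,"tz": 200,"ax": 0,"ay": 0,"az": 1.57,"claw": 87},
    {"tx": -240,"ty": 50,"tz": 200,"ax": 0,"ay": 0,"az": 1.57,"claw": 87},
  ],
)

```text
time_s: 5.53
tcp_pos: [0.4249, 0.0015, 0.1992]
ee_rot: [[0.065, -0.998, 0.001], [-0.998, -0.065, 0.0], [-0.0, -0.001, -1.0]]
wrist_force: [-0.1, 0.5, 0.3]
gripper_width: 0.998
gripper_force: 0.0
```

servo_tool(
  deltas=[
    {"tx": 0,"ty": 0,"tz": 0,"ax": 0,"ay": 0,"az": 0.07,"claw": 87},
    {"tx": 0,"ty": 0,"tz": 0,"ax": 0,"ay": 0,"az": 0.07,"claw": 87},
    {"tx": 0,"ty": 0,"tz": 0,"ax": 0,"ay": 0,"az": 0.07,"claw": 87},
  ],
)

```text
time_s: 5.78
tcp_pos: [0.425, 0.0015, 0.1991]
ee_rot: [[0.003, -1.0, 0.001], [-1.0, -0.003, 0.0], [-0.0, -0.001, -1.0]]
wrist_force: [-0.3, -1.0, 0.7]
gripper_width: 1.001
gripper_force: 0.0
```

```bash
python3 -c "
from look import *
from go import delta
look(['charcoal'],'w3')
delta([.424,0,.006],-np.pi/2)"
```

```text
5.8333 [0.4251 0.0015 0.199 ]
charcoal 0.79 [0.424 0.    0.   ] [-0.5 -1.1  4.3 -7.3] [1.03]
delta mm [  1.6   1.2 193. ] rad [-0.     0.     0.003] rows 5
```

View pics/w3.png

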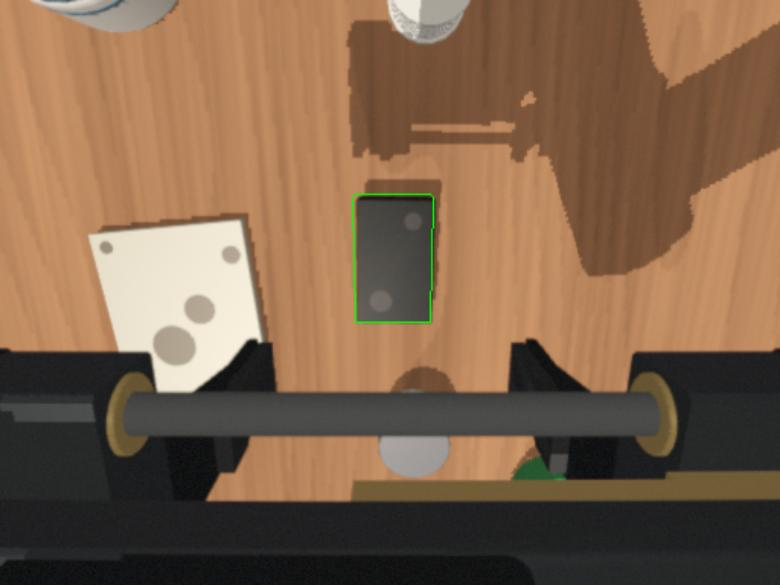

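```bash
python3 - <<'E'
s=open('fit.py').read()
s=s.replace("s=least_squares(f,p0,x_scale=[.01]*len(p0),diff_step=1e-3)","p0=np.array(p0,float); g=lambda q:f(p0+(q-1)*.02); s=least_squares(g,np.ones(len(p0)),diff_step=2e-2); s.x=p0+(s.x-1)*.02")
open('fit.py','w').write(s)
E
python3 -c "
from look import *
look(['charcoal'],'w3')
for n in ('scene','side'):
    capture(n);t=masks('charcoal',n,init['charcoal']);print(n,fit('charcoal',init['charcoal'],[(t[0]['mask'],n,cam(n))]) if t else 0)
"
```

```text
5.9333 [0.4251 0.0015 0.1989]
charcoal 0.97 [0.4232 0.0022 0.0085] [ 0.   0.6  0.1 -6.3] [1.0]
scene (array([ 0.42434208, -0.00145158, -0.08471108]), array([-0. , -0.2,  0. ,  3.3]), [1.07])
side (array([ 0.42138025, -0.00244504, -0.06231662]), array([-0. , -0.2,  0.5, -0.2]), [1.02])
```

servo_tool(
  deltas=[
    {"tx": 0,"ty": 1.5,"tz": 100,"ax": 0,"ay": 0,"az": 0.003,"claw": 87},
    {"tx": 0,"ty": 1.5,"tz": 150,"ax": 0,"ay": 0,"az": 0.003,"claw": 87},
    {"tx": 0,"ty": 1.5,"tz": 175,"ax": 0,"ay": 0,"az": 0.003,"claw": 87},
    {"tx": 0,"ty": 1.5,"tz": 193,"ax": 0,"ay": 0,"az": 0.003,"claw": 87},
    {"tx": 0,"ty": 1.5,"tz": 193,"ax": 0,"ay": 0,"az": 0.003,"claw": 87},
    {"tx": 0,"ty": 1.5,"tz": 193,"ax": 0,"ay": 0,"az": 0.003,"claw": 87},
    {"tx": 0,"ty": 1.5,"tz": 193,"ax": 0,"ay": 0,"az": 0.003,"claw": 45},
    {"tx": 0,"ty": 1.5,"tz": 193,"ax": 0,"ay": 0,"az": 0.003,"claw": 45},
    {"tx": 0,"ty": 1.5,"tz": 193,"ax": 0,"ay": 0,"az": 0.003,"claw": 45},
    {"tx": 0,"ty": 1.5,"tz": 193,"ax": 0,"ay": 0,"az": 0.003,"claw": 45},
    {"tx": 0,"ty": 1.5,"tz": 193,"ax": 0,"ay": 0,"az": 0.003,"claw": 45},
    {"tx": 0,"ty": 1.5,"tz": 193,"ax": 0,"ay": 0,"az": 0.003,"claw": 45},
  ],
)

```text
time_s: 7.18
tcp_pos: [0.4237, 0.0016, 0.0064]
ee_rot: [[-0.002, -1.0, 0.001], [-1.0, 0.002, 0.0], [-0.0, -0.001, -1.0]]
wrist_force: [-1.8, -0.1, 0.9]
gripper_width: 0.628
gripper_force: 3.8
```

```bash
python3 -c "
from look import *
i=dict(init,charcoal=(.4235,.001,0))
look(['charcoal'],'w4',i)
look(['charcoal'],'w4',i)
im=cv2.imread('pics/w4.png')
"
```

```text
7.2333 [0.4237 0.0016 0.0064]
charcoal 0.7 [ 0.4346 -0.0217 -0.7232] [-1.950e+01 -3.000e-01 -3.448e+02 -1.039e+02] [1.9]
7.3333 [0.4237 0.0016 0.0064]
charcoal 0.65 [ 0.4396 -0.0259 -0.7362] [ -30.4   -8.5 -347.9 -107.6] [1.94]
```

View pics/w4.png

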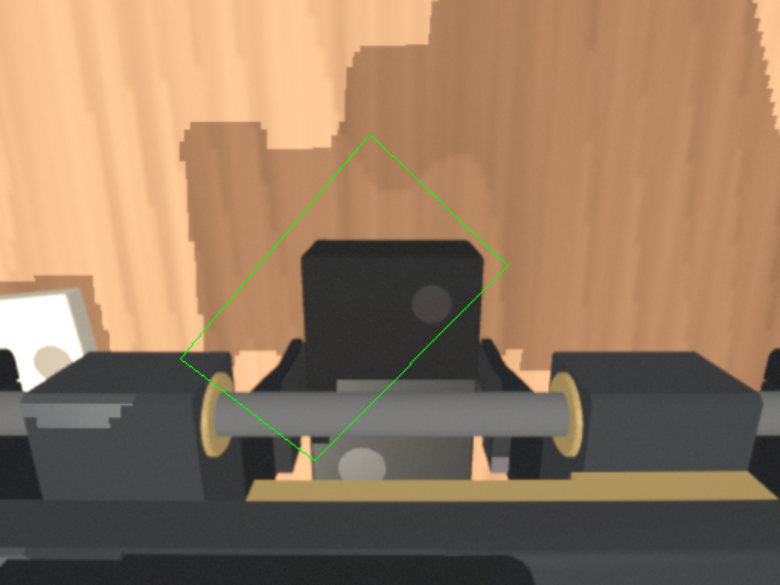

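Charcoal gripped (opening 54.6 mm); its top near edge runs (302,258)–(482,258).

```bash
python3 -c "
from h import *
p=plane('wrist',np.array([[303,259],[482,259],[316,241],[468,241]])*512/780,.03);print(np.round(p,4))
p=plane('wrist',np.array([[316,241],[468,241]])*512/780,.00);print(np.round(p,4))
"
```

```text
[[ 0.4498 -0.0429  0.03  ]
 [ 0.3971 -0.0428  0.03  ]
 [ 0.4458 -0.0482  0.03  ]
 [ 0.4014 -0.0481  0.03  ]]
[[ 0.4506 -0.043   0.    ]
 [ 0.3966 -0.0429  0.    ]]
```

servo_tool(
  deltas=[
    {"tx": 0,"ty": 0,"tz": 0,"ax": 0,"ay": 0,"az": 0,"claw": 40},
    {"tx": 0,"ty": 0,"tz": 0,"ax": 0,"ay": 0,"az": 0,"claw": 40},
    {"tx": 0,"ty": 0,"tz": -60,"ax": 0,"ay": 0,"az": 0,"claw": 40},
    {"tx": 0,"ty": 0,"tz": -60,"ax": 0,"ay": 0,"az": 0,"claw": 40},
    {"tx": 0,"ty": 0,"tz": -60,"ax": 0,"ay": 0,"az": 0,"claw": 40},
  ],
)

```text
time_s: 7.8
tcp_pos: [0.4265, 0.0025, 0.0689]
ee_rot: [[-0.001, -1.0, 0.008], [-1.0, 0.001, 0.002], [-0.002, -0.008, -1.0]]
wrist_force: [-0.7, -0.4, -1.0]
gripper_width: 0.628
gripper_force: 30.0
```

Closeup check: camera agrees with gripper to <1 mm. Carry to the board.

```bash
python3 -c "
from go import *
delta([.5873,.0526,.07],-np.pi/2+.0925)"
```

```text
delta mm [ -50.3 -160.8    0.2] rad [-0.008  0.002 -0.093] rows 5
```

servo_tool(
  deltas=[
    {"tx": -25,"ty": -82,"tz": 0,"ax": 0,"ay": 0,"az": -0.05,"claw": 40},
    {"tx": -51,"ty": -163,"tz": 0,"ax": 0,"ay": 0,"az": -0.093,"claw": 40},
    {"tx": -51,"ty": -163,"tz": 0,"ax": 0,"ay": 0,"az": -0.093,"claw": 40},
    {"tx": -51,"ty": -163,"tz": 0,"ax": 0,"ay": 0,"az": -0.093,"claw": 40},
    {"tx": -51,"ty": -163,"tz": 0,"ax": 0,"ay": 0,"az": -0.093,"claw": 40},
    {"tx": -51,"ty": -163,"tz": 0,"ax": 0,"ay": 0,"az": -0.093,"claw": 40},
    {"tx": -51,"ty": -163,"tz": 0,"ax": 0,"ay": 0,"az": -0.093,"claw": 40},
    {"tx": -51,"ty": -163,"tz": 0,"ax": 0,"ay": 0,"az": -0.093,"claw": 40},
  ],
)

```text
time_s: 8.47
tcp_pos: [0.5847, 0.0516, 0.0649]
ee_rot: [[0.09, -0.996, -0.003], [-0.996, -0.09, -0.001], [0.0, 0.003, -1.0]]
wrist_force: [0.1, 1.2, -1.5]
gripper_width: 0.63
gripper_force: 30.0
```

```bash
python3 -c "
from go import *
delta([.5873,.0526,.0195],-np.pi/2+.0925)
im=capture('wrist');cv2.imwrite('pics/w5.png',cv2.resize(im,(780,585)))"
```

```text
delta mm [-0.8 -2.8 45.4] rad [ 0.003 -0.    -0.002] rows 2
```

View pics/w5.png

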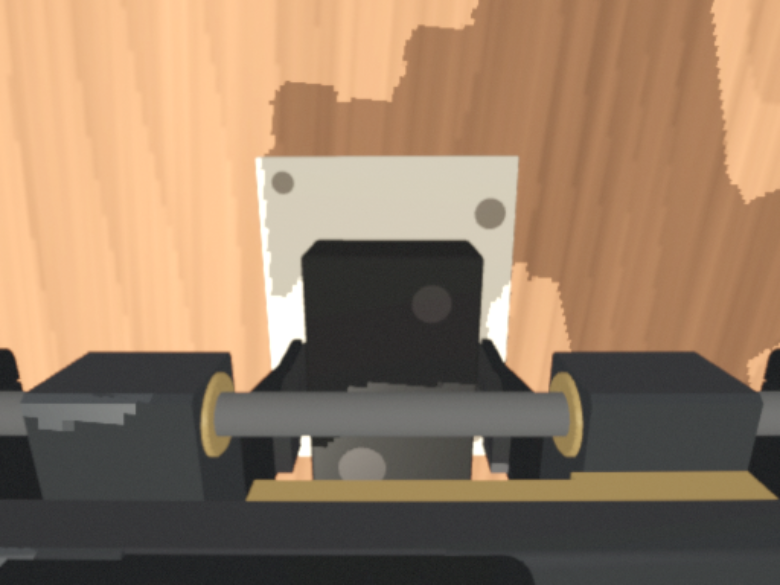

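Board's near (−y) edge shows as (256,157)–(518,157), parallel to the block.

```bash
python3 -c "
from go import *
p=plane('wrist',np.array([[257,157],[518,156],[272,365],[508,365]])*512/780,.012)[:,:2];print(np.round(p,4),np.linalg.norm(p[0]-p[1]))
e=p[1]-p[0];print(np.arctan2(-e[1],-e[0]))
for y in(.0925,):
  ux=np.array([np.cos(y),np.sin(y)]);uy=np.array([-ux[1],ux[0]]);m=(p[0]+p[1])/2;print(m+.075*uy)
print(sense()['tcp_pos'])
"
```

```text
[[ 0.6499 -0.016 ]
 [ 0.5371 -0.0267]
 [ 0.6411  0.0817]
 [ 0.5259  0.0713]] 0.11329498046711138
0.09451260538693158
[0.58654059 0.05329591]
[0.5849297  0.05160768 0.06536187]
```

servo_tool(
  deltas=[
    {"tx": 0,"ty": 0,"tz": 20,"ax": 0,"ay": 0,"az": 0,"claw": 40},
    {"tx": 0,"ty": 0,"tz": 35,"ax": 0,"ay": 0,"az": 0,"claw": 40},
    {"tx": 0,"ty": 0,"tz": 35,"ax": 0,"ay": 0,"az": 0,"claw": 40},
    {"tx": 0,"ty": 0,"tz": 35,"ax": 0,"ay": 0,"az": 0,"claw": 40},
    {"tx": 0,"ty": 0,"tz": 35,"ax": 0,"ay": 0,"az": 0,"claw": 40},
  ],
)

```text
time_s: 8.93
tcp_pos: [0.587, 0.0522, 0.0319]
ee_rot: [[0.091, -0.996, 0.001], [-0.996, -0.091, 0.0], [-0.0, -0.001, -1.0]]
wrist_force: [0.0, 0.7, -1.4]
gripper_width: 0.631
gripper_force: 30.0
```

```bash
python3 -c "
from go import *
delta([.587,.053,.0195],-np.pi/2+.093)"
```

```text
delta mm [-0.8 -0.1 12.4] rad [-0.001  0.    -0.002] rows 1
```

servo_tool(
  deltas=[
    {"tx": -1,"ty": 0,"tz": 7,"ax": 0,"ay": 0,"az": -0.002,"claw": 40},
    {"tx": -1,"ty": 0,"tz": 13,"ax": 0,"ay": 0,"az": -0.002,"claw": 40},
    {"tx": -1,"ty": 0,"tz": 13,"ax": 0,"ay": 0,"az": -0.002,"claw": 40},
    {"tx": -1,"ty": 0,"tz": 13,"ax": 0,"ay": 0,"az": -0.002,"claw": 40},
    {"tx": -1,"ty": 0,"tz": 13,"ax": 0,"ay": 0,"az": -0.002,"claw": 70},
    {"tx": -1,"ty": 0,"tz": 13,"ax": 0,"ay": 0,"az": -0.002,"claw": 75},
    {"tx": -1,"ty": 0,"tz": 13,"ax": 0,"ay": 0,"az": -0.002,"claw": 75},
    {"tx": -1,"ty": 0,"tz": -40,"ax": 0,"ay": 0,"az": -0.002,"claw": 80},
    {"tx": -1,"ty": 0,"tz": -100,"ax": 0,"ay": 0,"az": -0.002,"claw": 87},
    {"tx": -1,"ty": 0,"tz": -150,"ax": 0,"ay": 0,"az": -0.002,"claw": 87},
    {"tx": -1,"ty": 0,"tz": -200,"ax": 0,"ay": 0,"az": -0.002,"claw": 87},
    {"tx": -1,"ty": 0,"tz": -200,"ax": 0,"ay": 0,"az": -0.002,"claw": 87},
  ],
)

```text
time_s: 9.93
tcp_pos: [0.586, 0.053, 0.2282]
ee_rot: [[0.093, -0.996, -0.0], [-0.996, -0.093, 0.0], [-0.0, 0.0, -1.0]]
wrist_force: [0.6, 0.2, -0.2]
gripper_width: 0.993
gripper_force: 0.0
```

```bash
python3 -c "
from go import *
delta([.384,-.3105,.16],-.0)
print(np.round(sense()['joints'],1))"
```

```text
delta mm [343.2 234.8  68.3] rad [ 0.     0.    -1.478] rows 12
[ 20.9  18.3  -4.4  -0.  -67.4 -15.6]
```

servo_tool(
  deltas=[
    {"tx": 342,"ty": 235,"tz": 0,"ax": 0,"ay": 0,"az": 0,"claw": 87},
    {"tx": 342,"ty": 235,"tz": 0,"ax": 0,"ay": 0,"az": 0,"claw": 87},
    {"tx": 342,"ty": 235,"tz": 0,"ax": 0,"ay": 0,"az": 0,"claw": 87},
    {"tx": 342,"ty": 235,"tz": 0,"ax": 0,"ay": 0,"az": 0,"claw": 87},
    {"tx": 342,"ty": 235,"tz": 68,"ax": 0,"ay": 0,"az": 0,"claw": 87},
    {"tx": 342,"ty": 235,"tz": 68,"ax": 0,"ay": 0,"az": 0,"claw": 87},
    {"tx": 342,"ty": 235,"tz": 68,"ax": 0,"ay": 0,"az": 0,"claw": 87},
    {"tx": 342,"ty": 235,"tz": 68,"ax": 0,"ay": 0,"az": 0,"claw": 87},
    {"tx": 342,"ty": 235,"tz": 68,"ax": 0,"ay": 0,"az": 0,"claw": 87},
    {"tx": 342,"ty": 235,"tz": 68,"ax": 0,"ay": 0,"az": 0,"claw": 87},
    {"tx": 342,"ty": 235,"tz": 68,"ax": 0,"ay": 0,"az": 0,"claw": 87},
    {"tx": 342,"ty": 235,"tz": 68,"ax": 0,"ay": 0,"az": 0,"claw": 87},
  ],
)

```text
time_s: 10.93
tcp_pos: [0.3822, -0.3106, 0.1571]
ee_rot: [[0.088, -0.996, -0.003], [-0.996, -0.088, 0.001], [-0.001, 0.002, -1.0]]
wrist_force: [0.0, -0.3, -0.4]
gripper_width: 1.002
gripper_force: 0.0
```

servo_tool(
  deltas=[
    {"tx": 0,"ty": 0,"tz": 0,"ax": 0,"ay": 0,"az": 0,"claw": 87},
    {"tx": 0,"ty": 0,"tz": 0,"ax": 0,"ay": 0,"az": 0,"claw": 87},
  ],
)

```text
time_s: 11.1
tcp_pos: [0.3852, -0.3087, 0.1586]
ee_rot: [[0.094, -0.996, 0.001], [-0.996, -0.094, -0.0], [0.0, -0.001, -1.0]]
wrist_force: [0.4, -0.8, -0.6]
gripper_width: 1.001
gripper_force: 0.0
```

```bash
python3 -c "
from look import *
from go import delta
o=look(['ring'],'w6')
p=o['ring']
delta([p[0],p[1],.006],-np.pi/2+.093)"
```

```text
11.15 [ 0.3854 -0.3084  0.1587]
ring 0.83 [ 0.3837 -0.3097] [ 0. -0.] [1.04]
delta mm [  1.2   2.  152.7] rad [-0.001 -0.001  0.002] rows 4
```

servo_tool(
  deltas=[
    {"tx": 0,"ty": 0,"tz": 40,"ax": 0,"ay": 0,"az": 0,"claw": 87},
    {"tx": 0,"ty": 0,"tz": 80,"ax": 0,"ay": 0,"az": 0,"claw": 80},
    {"tx": 0,"ty": 0,"tz": 120,"ax": 0,"ay": 0,"az": 0,"claw": 80},
    {"tx": 0,"ty": 0,"tz": 145,"ax": 0,"ay": 0,"az": 0,"claw": 80},
    {"tx": 0,"ty": 0,"tz": 154,"ax": 0,"ay": 0,"az": 0,"claw": 70},
    {"tx": 0,"ty": 0,"tz": 154,"ax": 0,"ay": 0,"az": 0,"claw": 60},
    {"tx": 0,"ty": 0,"tz": 154,"ax": 0,"ay": 0,"az": 0,"claw": 30},
    {"tx": 0,"ty": 0,"tz": 154,"ax": 0,"ay": 0,"az": 0,"claw": 30},
    {"tx": 0,"ty": 0,"tz": 154,"ax": 0,"ay": 0,"az": 0,"claw": 30},
    {"tx": 0,"ty": 0,"tz": 154,"ax": 0,"ay": 0,"az": 0,"claw": 30},
    {"tx": 0,"ty": 0,"tz": 154,"ax": 0,"ay": 0,"az": 0,"claw": 30},
    {"tx": 0,"ty": 0,"tz": 154,"ax": 0,"ay": 0,"az": 0,"claw": 30},
  ],
)

```text
time_s: 12.2
tcp_pos: [0.3848, -0.3093, 0.0053]
ee_rot: [[0.093, -0.996, 0.001], [-0.996, -0.093, -0.001], [0.001, -0.001, -1.0]]
wrist_force: [-0.6, 1.5, 6.0]
gripper_width: 0.492
gripper_force: 30.0
```

```bash
python3 -c "
from go import *
im=capture('wrist');cv2.imwrite('pics/w7.png',cv2.resize(im,(780,585)))
print(sense()['gripper_force'],sense()['gripper_width']*87)
print(np.round(proj('wrist',[[.3837,-.3097,.028],[.3837-.022*.093,-.3097-.022,.028]])*780/512))"
```

```text
30.001060361610143 42.606635626558884
[[396. 393.]
 [409. 329.]]
```

View pics/w7.png

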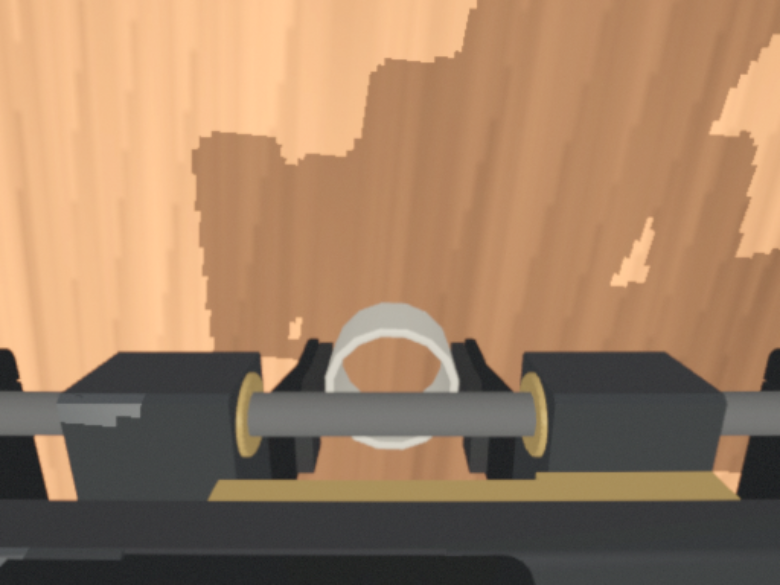

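Ring held, rim centre (392,389); predicted from measurement to ~1 mm. Carry to above the block.

servo_tool(
  deltas=[
    {"tx": 0,"ty": 0,"tz": -30,"ax": 0,"ay": 0,"az": 0,"claw": 30},
    {"tx": 0,"ty": 0,"tz": -70,"ax": 0,"ay": 0,"az": 0,"claw": 30},
    {"tx": 0,"ty": 0,"tz": -110,"ax": 0,"ay": 0,"az": 0,"claw": 30},
    {"tx": -342.5,"ty": -235.3,"tz": -110,"ax": 0,"ay": 0,"az": 0,"claw": 30},
    {"tx": -342.5,"ty": -235.3,"tz": -110,"ax": 0,"ay": 0,"az": 0,"claw": 30},
    {"tx": -342.5,"ty": -235.3,"tz": -110,"ax": 0,"ay": 0,"az": 0,"claw": 30},
    {"tx": -342.5,"ty": -235.3,"tz": -110,"ax": 0,"ay": 0,"az": 0,"claw": 30},
    {"tx": -342.5,"ty": -235.3,"tz": -110,"ax": 0,"ay": 0,"az": 0,"claw": 30},
    {"tx": -342.5,"ty": -235.3,"tz": -110,"ax": 0,"ay": 0,"az": 0,"claw": 30},
    {"tx": -342.5,"ty": -235.3,"tz": -110,"ax": 0,"ay": 0,"az": 0,"claw": 30},
    {"tx": -342.5,"ty": -235.3,"tz": -110,"ax": 0,"ay": 0,"az": 0,"claw": 30},
    {"tx": -342.5,"ty": -235.3,"tz": -110,"ax": 0,"ay": 0,"az": 0,"claw": 30},
  ],
)

```text
time_s: 13.25
tcp_pos: [0.5676, 0.0203, 0.1143]
ee_rot: [[0.093, -0.996, 0.0], [-0.996, -0.093, 0.0], [-0.0, -0.0, -1.0]]
wrist_force: [1.9, -1.0, -1.0]
gripper_width: 0.495
gripper_force: 30.0
```

servo_tool(
  deltas=[
    {"tx": 0,"ty": 0,"tz": 0,"ax": 0,"ay": 0,"az": 0,"claw": 30},
    {"tx": 0,"ty": 0,"tz": 0,"ax": 0,"ay": 0,"az": 0,"claw": 30},
    {"tx": 0,"ty": 0,"tz": 0,"ax": 0,"ay": 0,"az": 0,"claw": 30},
  ],
)

```text
time_s: 13.5
tcp_pos: [0.5664, 0.0183, 0.1137]
ee_rot: [[0.093, -0.996, -0.001], [-0.996, -0.093, -0.0], [-0.0, 0.001, -1.0]]
wrist_force: [-0.1, 0.1, 0.5]
gripper_width: 0.491
gripper_force: 30.0
```

```bash
python3 -c "
from go import *
delta([.5862,.0534,.0485],-np.pi/2+.093)
im=capture('wrist');cv2.imwrite('pics/w8.png',cv2.resize(im,(780,585)))"
```

```text
delta mm [-33.1 -23.1  65.2] rad [0.001 0.    0.   ] rows 2
```

View pics/w8.png

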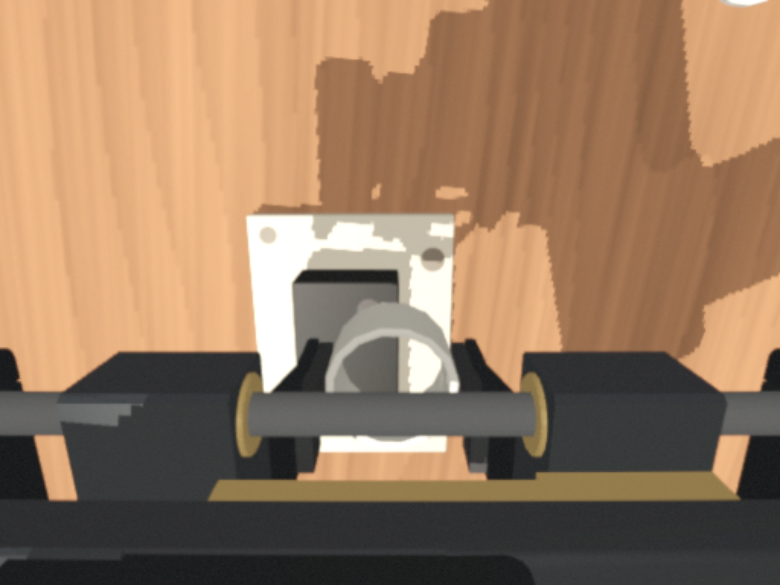

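The row budget fell short (33 mm to go). The block, at (345,330), and the board are visible: check their centres.

```bash
python3 -c "
from go import *
s=512/780
a=plane('wrist',np.array([[293,282],[399,282]])*s,.042)[:,:2]
b=plane('wrist',np.array([[248,215],[454,215],[322,451],[446,451]])*s,.012)[:,:2]
y=.093;ux=np.array([np.cos(y),np.sin(y)]);uy=np.array([-ux[1],ux[0]])
print('block',a.mean(0)+.045*uy,np.linalg.norm(a[0]-a[1]),'board',b[:2].mean(0)+.075*uy,np.linalg.norm(b[0]-b[1]),(b[2]-b[0])@uy)"
```

```text
block [0.58627519 0.05242271] 0.05360967726318258 board [0.58548799 0.05219379] 0.11317553436915152 0.14906475298946983
```

servo_tool(
  deltas=[
    {"tx": -33,"ty": -23,"tz": 0,"ax": 0,"ay": 0,"az": 0,"claw": 30},
    {"tx": -33,"ty": -23,"tz": 30,"ax": 0,"ay": 0,"az": 0,"claw": 30},
    {"tx": -33,"ty": -23,"tz": 50,"ax": 0,"ay": 0,"az": 0,"claw": 30},
    {"tx": -33,"ty": -23,"tz": 50,"ax": 0,"ay": 0,"az": 0,"claw": 30},
    {"tx": -33,"ty": -23,"tz": 50,"ax": 0,"ay": 0,"az": 0,"claw": 30},
    {"tx": -33,"ty": -23,"tz": 50,"ax": 0,"ay": 0,"az": 0,"claw": 30},
  ],
)

```text
time_s: 14.05
tcp_pos: [0.5876, 0.0524, 0.0655]
ee_rot: [[0.092, -0.996, 0.002], [-0.996, -0.092, 0.0], [0.0, -0.002, -1.0]]
wrist_force: [0.5, 0.4, 0.5]
gripper_width: 0.495
gripper_force: 30.0
```

```bash
python3 -c "
from go import *
delta([.5862,.0534,.0485],-np.pi/2+.093)"
```

```text
delta mm [-1.1  1.3 17. ] rad [-0.002 -0.    -0.001] rows 1
```

servo_tool(
  deltas=[
    {"tx": 0,"ty": 0,"tz": 10,"ax": 0,"ay": 0,"az": 0,"claw": 30},
    {"tx": 0,"ty": 0,"tz": 18,"ax": 0,"ay": 0,"az": 0,"claw": 30},
    {"tx": 0,"ty": 0,"tz": 18,"ax": 0,"ay": 0,"az": 0,"claw": 30},
    {"tx": 0,"ty": 0,"tz": 18,"ax": 0,"ay": 0,"az": 0,"claw": 30},
    {"tx": 0,"ty": 0,"tz": 18,"ax": 0,"ay": 0,"az": 0,"claw": 50},
    {"tx": 0,"ty": 0,"tz": 18,"ax": 0,"ay": 0,"az": 0,"claw": 60},
    {"tx": 0,"ty": 0,"tz": 18,"ax": 0,"ay": 0,"az": 0,"claw": 65},
    {"tx": 0,"ty": 0,"tz": 0,"ax": 0,"ay": 0,"az": 0,"claw": 70},
    {"tx": 0,"ty": 0,"tz": -40,"ax": 0,"ay": 0,"az": 0,"claw": 80},
    {"tx": 0,"ty": 0,"tz": -80,"ax": 0,"ay": 0,"az": 0,"claw": 87},
    {"tx": 0,"ty": 0,"tz": -120,"ax": 0,"ay": 0,"az": 0,"claw": 87},
    {"tx": 0,"ty": 0,"tz": -160,"ax": 0,"ay": 0,"az": 0,"claw": 87},
  ],
)

```text
time_s: 15.05
tcp_pos: [0.5862, 0.0532, 0.2257]
ee_rot: [[0.093, -0.996, -0.001], [-0.996, -0.093, -0.0], [-0.0, 0.001, -1.0]]
wrist_force: [0.8, 0.4, -0.4]
gripper_width: 0.973
gripper_force: 0.0
```

servo_tool(
  deltas=[
    {"tx": 160,"ty": 0,"tz": 0,"ax": 0,"ay": 0,"az": 0,"claw": 87},
    {"tx": 160,"ty": 0,"tz": 0,"ax": 0,"ay": 0,"az": 0,"claw": 87},
    {"tx": 160,"ty": 0,"tz": 0,"ax": 0,"ay": 0,"az": 0,"claw": 87},
    {"tx": 160,"ty": 0,"tz": 0,"ax": 0,"ay": 0,"az": 0,"claw": 87},
    {"tx": 160,"ty": 0,"tz": 0,"ax": 0,"ay": 0,"az": 0,"claw": 87},
    {"tx": -160,"ty": 0,"tz": 0,"ax": 0,"ay": 0,"az": 0,"claw": 87},
    {"tx": -160,"ty": 0,"tz": 0,"ax": 0,"ay": 0,"az": 0,"claw": 87},
    {"tx": -160,"ty": 0,"tz": 0,"ax": 0,"ay": 0,"az": 0,"claw": 87},
    {"tx": -160,"ty": 0,"tz": 0,"ax": 0,"ay": 0,"az": 0,"claw": 87},
    {"tx": -160,"ty": 0,"tz": 0,"ax": 0,"ay": 0,"az": 0,"claw": 87},
    {"tx": -160,"ty": 0,"tz": 0,"ax": 0,"ay": 0,"az": 0,"claw": 87},
    {"tx": -160,"ty": 0,"tz": 0,"ax": 0,"ay": 0,"az": 0,"claw": 87},
  ],
)

```text
time_s: 16.05
tcp_pos: [0.5737, 0.1865, 0.2239]
ee_rot: [[0.093, -0.996, -0.001], [-0.996, -0.093, -0.0], [-0.0, 0.001, -1.0]]
wrist_force: [0.6, -1.0, 0.1]
gripper_width: 1.001
gripper_force: 0.0
```

```bash
python3 -c "
from go import *
delta([.5,.3,.226],-np.pi/2+.093)
im=capture('wrist');cv2.imwrite('pics/w9.png',cv2.resize(im,(780,585)))"
```

```text
delta mm [-119.8   62.8   -2. ] rad [0.001 0.    0.   ] rows 4
```

View pics/w9.png

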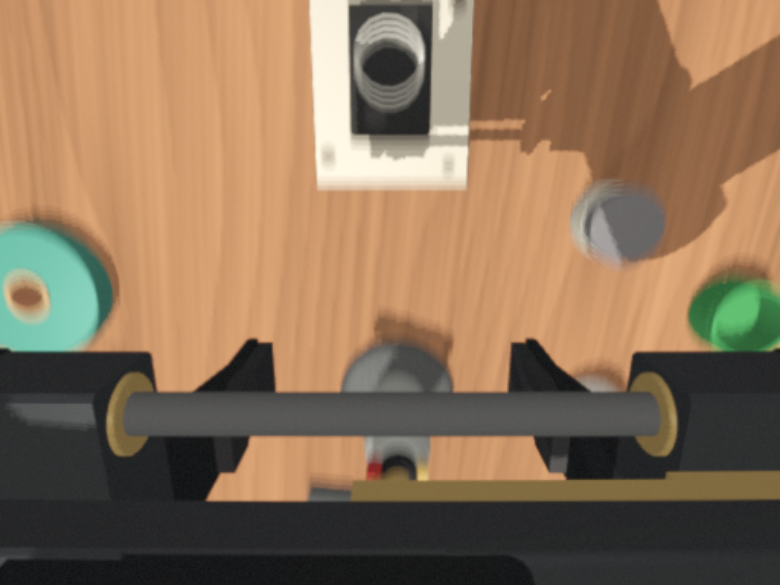

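Ring stands on the block's middle (388,62). Next the bowl.

servo_tool(
  deltas=[
    {"tx": -141,"ty": 173,"tz": 0,"ax": 0,"ay": 0,"az": 0,"claw": 87},
    {"tx": -141,"ty": 173,"tz": 0,"ax": 0,"ay": 0,"az": 0,"claw": 87},
    {"tx": -141,"ty": 173,"tz": 0,"ax": 0,"ay": 0,"az": 0,"claw": 87},
    {"tx": -141,"ty": 173,"tz": 0,"ax": 0,"ay": 0,"az": 0,"claw": 87},
    {"tx": -141,"ty": 173,"tz": 40,"ax": 0,"ay": 0,"az": 0,"claw": 87},
    {"tx": -141,"ty": 173,"tz": 56,"ax": 0,"ay": 0,"az": 0,"claw": 87},
    {"tx": -141,"ty": 173,"tz": 56,"ax": 0,"ay": 0,"az": 0,"claw": 87},
    {"tx": -141,"ty": 173,"tz": 56,"ax": 0,"ay": 0,"az": 0,"claw": 87},
    {"tx": -141,"ty": 173,"tz": 56,"ax": 0,"ay": 0,"az": 0,"claw": 87},
    {"tx": -141,"ty": 173,"tz": 56,"ax": 0,"ay": 0,"az": 0,"claw": 87},
    {"tx": -141,"ty": 173,"tz": 56,"ax": 0,"ay": 0,"az": 0,"claw": 87},
  ],
)

```text
time_s: 17.02
tcp_pos: [0.3906, 0.309, 0.1692]
ee_rot: [[0.091, -0.996, 0.002], [-0.996, -0.091, 0.002], [-0.002, -0.002, -1.0]]
wrist_force: [-0.5, -0.6, 0.2]
gripper_width: 0.995
gripper_force: 0.0
```

```bash
python3 -c "
from look import *
from go import delta
o=look(['bowl','jar'],'w10')
p=o.get('bowl',init['bowl'])
delta([p[0],p[1],.01],-np.pi/2+.093)"
```

```text
17.0667 [0.3905 0.3088 0.1691]
bowl 0.77 [0.3885 0.3118] [ 0. -0.] [1.07]
jar 0.84 [0.406  0.1631] [-0.  0.] [3.87]
delta mm [ -3.2   1.6 158.7] rad [-0.001  0.001 -0.001] rows 4
```

servo_tool(
  deltas=[
    {"tx": -1,"ty": 0,"tz": 40,"ax": 0,"ay": 0,"az": 0,"claw": 87},
    {"tx": -1,"ty": 0,"tz": 80,"ax": 0,"ay": 0,"az": 0,"claw": 87},
    {"tx": -1,"ty": 0,"tz": 115,"ax": 0,"ay": 0,"az": 0,"claw": 87},
    {"tx": -1,"ty": 0,"tz": 140,"ax": 0,"ay": 0,"az": 0,"claw": 87},
    {"tx": -1,"ty": 0,"tz": 158,"ax": 0,"ay": 0,"az": 0,"claw": 87},
    {"tx": -1,"ty": 0,"tz": 158,"ax": 0,"ay": 0,"az": 0,"claw": 87},
    {"tx": -1,"ty": 0,"tz": 158,"ax": 0,"ay": 0,"az": 0,"claw": 75},
    {"tx": -1,"ty": 0,"tz": 158,"ax": 0,"ay": 0,"az": 0,"claw": 50},
    {"tx": -1,"ty": 0,"tz": 158,"ax": 0,"ay": 0,"az": 0,"claw": 50},
    {"tx": -1,"ty": 0,"tz": 158,"ax": 0,"ay": 0,"az": 0,"claw": 50},
    {"tx": -1,"ty": 0,"tz": 158,"ax": 0,"ay": 0,"az": 0,"claw": 50},
    {"tx": -1,"ty": 0,"tz": 158,"ax": 0,"ay": 0,"az": 0,"claw": 50},
  ],
)

```text
time_s: 18.17
tcp_pos: [0.3896, 0.3103, 0.0114]
ee_rot: [[0.093, -0.996, 0.001], [-0.996, -0.093, 0.002], [-0.001, -0.001, -1.0]]
wrist_force: [-2.0, -1.4, 6.7]
gripper_width: 0.716
gripper_force: 29.8
```

```bash
python3 - <<'E'
from look import *
s=sense();print(s['gripper_force'],s['gripper_width']*87,s['tcp_pos'])
im=capture('wrist');cv2.imwrite('pics/w11.png',im)
# front outer rim edge of bowl: column profile at image centre
c=258
for r in range(150,262,4): print(r,im[r,c].tolist(),end=' ')
print(np.round(proj('wrist',[[.3885,.3118,.036],[.3885+.0325*.093,.3118-.0325,.036],[.3885+.0325*.093,.3118-.0325,0]])))
E
```

```text
29.840345059237734 62.25857304456818 [0.38958509 0.31029674 0.01140689]
150 [86, 122, 167] 154 [86, 122, 168] 158 [86, 122, 168] 162 [87, 122, 168] 166 [89, 124, 169] 170 [88, 124, 169] 174 [87, 122, 169] 178 [87, 122, 169] 182 [165, 177, 186] 186 [167, 178, 186] 190 [169, 179, 187] 194 [183, 194, 201] 198 [170, 180, 188] 202 [205, 216, 224] 206 [198, 209, 217] 210 [255, 255, 255] 214 [255, 255, 255] 218 [255, 255, 255] 222 [199, 211, 219] 226 [200, 211, 220] 230 [200, 211, 220] 234 [255, 255, 255] 238 [255, 255, 255] 242 [255, 255, 255] 246 [255, 255, 255] 250 [255, 255, 255] 254 [255, 255, 255] 258 [118, 125, 125] [[259. 263.]
 [260. 199.]
 [259. 180.]]
```

servo_tool(
  deltas=[
    {"tx": 0,"ty": 0,"tz": -30,"ax": 0,"ay": 0,"az": 0,"claw": 50},
    {"tx": 0,"ty": 0,"tz": -70,"ax": 0,"ay": 0,"az": 0,"claw": 50},
    {"tx": 0,"ty": 0,"tz": -110,"ax": 0,"ay": 0,"az": 0,"claw": 50},
    {"tx": 0,"ty": 0,"tz": -130,"ax": 0,"ay": 0,"az": 0,"claw": 50},
    {"tx": 417,"ty": -172,"tz": -130,"ax": 0,"ay": 0,"az": 0,"claw": 50},
    {"tx": 417,"ty": -172,"tz": -130,"ax": 0,"ay": 0,"az": 0,"claw": 50},
    {"tx": 417,"ty": -172,"tz": -130,"ax": 0,"ay": 0,"az": 0,"claw": 50},
    {"tx": 417,"ty": -172,"tz": -130,"ax": 0,"ay": 0,"az": 0,"claw": 50},
    {"tx": 417,"ty": -172,"tz": -130,"ax": 0,"ay": 0,"az": 0,"claw": 50},
    {"tx": 417,"ty": -172,"tz": -130,"ax": 0,"ay": 0,"az": 0,"claw": 50},
    {"tx": 417,"ty": -172,"tz": -130,"ax": 0,"ay": 0,"az": 0,"claw": 50},
    {"tx": 417,"ty": -172,"tz": -130,"ax": 0,"ay": 0,"az": 0,"claw": 50},
  ],
)

```text
time_s: 19.22
tcp_pos: [0.5447, 0.0127, 0.1402]
ee_rot: [[0.093, -0.996, 0.0], [-0.996, -0.093, 0.0], [-0.0, -0.0, -1.0]]
wrist_force: [1.1, 1.0, -0.9]
gripper_width: 0.716
gripper_force: 29.9
```

servo_tool(
  deltas=[
    {"tx": 0,"ty": 0,"tz": 0,"ax": 0,"ay": 0,"az": 0,"claw": 50},
    {"tx": 0,"ty": 0,"tz": 0,"ax": 0,"ay": 0,"az": 0,"claw": 50},
    {"tx": 0,"ty": 0,"tz": 0,"ax": 0,"ay": 0,"az": 0,"claw": 50},
  ],
)

```text
time_s: 19.47
tcp_pos: [0.544, 0.0144, 0.1398]
ee_rot: [[0.092, -0.996, -0.001], [-0.996, -0.092, 0.0], [-0.0, 0.001, -1.0]]
wrist_force: [-0.0, 0.7, -0.5]
gripper_width: 0.713
gripper_force: 29.9
```

```bash
python3 - <<'E'
from look import *
from go import delta
delta([.5998,-.0883,.13],-np.pi/2+.093)
look(['crock'],'w12')
for h in (60,70,75):
    cyl['crock']=[(52,0),(52,h)]; look(['crock'],'w12')
E
```

```text
delta mm [107.4 -46.2   9.7] rad [ 0.001  0.    -0.001] rows 3
19.5167 [0.5439 0.0151 0.14  ]
crock none
19.6167 [0.544  0.0158 0.1402]
crock none
19.7167 [0.5441 0.0159 0.1404]
crock none
19.8167 [0.5443 0.0157 0.1404]
crock none
```

servo_tool(
  deltas=[
    {"tx": 107,"ty": -46,"tz": 0,"ax": 0,"ay": 0,"az": 0,"claw": 50},
    {"tx": 107,"ty": -46,"tz": 0,"ax": 0,"ay": 0,"az": 0,"claw": 50},
    {"tx": 107,"ty": -46,"tz": 0,"ax": 0,"ay": 0,"az": 0,"claw": 50},
    {"tx": 107,"ty": -46,"tz": 0,"ax": 0,"ay": 0,"az": 0,"claw": 50},
    {"tx": 107,"ty": -46,"tz": 0,"ax": 0,"ay": 0,"az": 0,"claw": 50},
    {"tx": 107,"ty": -46,"tz": 0,"ax": 0,"ay": 0,"az": 0,"claw": 50},
  ],
)

```text
time_s: 20.37
tcp_pos: [0.5997, -0.0873, 0.1398]
ee_rot: [[0.093, -0.996, -0.001], [-0.996, -0.093, 0.0], [-0.0, 0.001, -1.0]]
wrist_force: [-0.1, -0.2, -0.7]
gripper_width: 0.715
gripper_force: 29.9
```

```bash
python3 - <<'E'
from look import *
from go import delta
delta([.5998,-.0883,.0125],-np.pi/2+.093)
C=cam('wrist');im=capture('wrist')
t=trace('crock','wrist');print([(q['confidence'],np.argwhere(q['mask']).min(0),np.argwhere(q['mask']).max(0)) for q in t])
b=np.array([.5866,.0531]);uy=np.array([-.0929,.9957])
for D,col in((.251,(0,0,255)),(.259,(0,255,0))):
    c=b-uy*D
    for z in(0,.06): cv2.polylines(im,[np.int32(proj('wrist',np.c_[c[0]+.052*np.cos(th),c[1]+.052*np.sin(th),0*th+z],C))],1,col,1)
cv2.imwrite('pics/w12.png',cv2.resize(im,(780,585)))
E
```

```text
delta mm [ 1.000e+00 -1.000e-01  1.273e+02] rad [ 0.001  0.    -0.   ] rows 4
[(0.96, array([  0, 186]), array([114, 334]))]
```

View pics/w12.png

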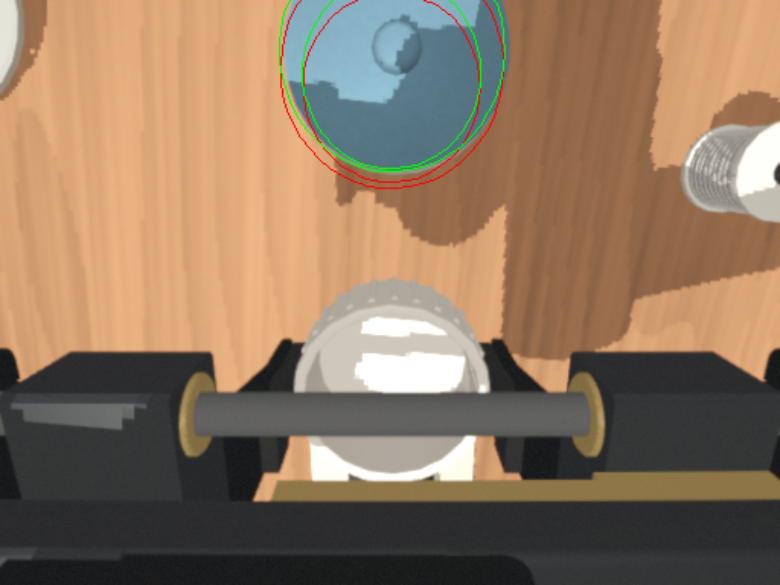

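Crock edge (390,173) agrees with D≈258.5 mm, on axis; target stands. Lower the bowl.

servo_tool(
  deltas=[
    {"tx": 0,"ty": 0,"tz": 40,"ax": 0,"ay": 0,"az": 0,"claw": 50},
    {"tx": 0,"ty": 0,"tz": 80,"ax": 0,"ay": 0,"az": 0,"claw": 50},
    {"tx": 0,"ty": 0,"tz": 110,"ax": 0,"ay": 0,"az": 0,"claw": 50},
    {"tx": 0,"ty": 0,"tz": 122,"ax": 0,"ay": 0,"az": 0,"claw": 50},
    {"tx": 0,"ty": 0,"tz": 127.5,"ax": 0,"ay": 0,"az": 0,"claw": 50},
    {"tx": 0,"ty": 0,"tz": 127.5,"ax": 0,"ay": 0,"az": 0,"claw": 50},
    {"tx": 0,"ty": 0,"tz": 127.5,"ax": 0,"ay": 0,"az": 0,"claw": 50},
  ],
)

```text
time_s: 21.05
tcp_pos: [0.6008, -0.0865, 0.0136]
ee_rot: [[0.095, -0.995, 0.002], [-0.995, -0.095, -0.0], [0.0, -0.002, -1.0]]
wrist_force: [0.1, -0.6, -0.6]
gripper_width: 0.717
gripper_force: 29.9
```

servo_tool(
  deltas=[
    {"tx": 0,"ty": 0,"tz": 0,"ax": 0,"ay": 0,"az": 0,"claw": 70},
    {"tx": 0,"ty": 0,"tz": 0,"ax": 0,"ay": 0,"az": 0,"claw": 78},
    {"tx": 0,"ty": 0,"tz": 0,"ax": 0,"ay": 0,"az": 0,"claw": 82},
    {"tx": 0,"ty": 0,"tz": -20,"ax": 0,"ay": 0,"az": 0,"claw": 87},
    {"tx": 0,"ty": 0,"tz": -60,"ax": 0,"ay": 0,"az": 0,"claw": 87},
    {"tx": 0,"ty": 0,"tz": -100,"ax": 0,"ay": 0,"az": 0,"claw": 87},
    {"tx": 0,"ty": 0,"tz": -140,"ax": 0,"ay": 0,"az": 0,"claw": 87},
    {"tx": 0,"ty": 0,"tz": -160,"ax": 0,"ay": 0,"az": 0,"claw": 87},
    {"tx": 0,"ty": 0,"tz": -160,"ax": 0,"ay": 0,"az": 0,"claw": 87},
  ],
)

```text
time_s: 21.8
tcp_pos: [0.6038, -0.0878, 0.18]
ee_rot: [[0.094, -0.995, 0.014], [-0.996, -0.094, -0.0], [0.002, -0.014, -1.0]]
wrist_force: [0.6, 0.0, 0.8]
gripper_width: 0.997
gripper_force: 0.0
```

```bash
python3 - <<'E'
from look import *
from go import delta
look(['bowl'],'w13',dict(init,bowl=(.5997,-.0868)))
delta([.407,.141,.17],-np.pi/2+.093)
E
```

```text
21.85 [ 0.602  -0.0875  0.1766]
bowl 0.9 [ 0.6017 -0.0855] [ 0. -0.] [1.07]
delta mm [-245.3  171.5    3.6] rad [-0.003  0.001 -0.   ] rows 8
```

servo_tool(
  deltas=[
    {"tx": -245,"ty": 171,"tz": 0,"ax": 0,"ay": 0,"az": 0,"claw": 87},
    {"tx": -245,"ty": 171,"tz": 0,"ax": 0,"ay": 0,"az": 0,"claw": 87},
    {"tx": -245,"ty": 171,"tz": 0,"ax": 0,"ay": 0,"az": 0,"claw": 87},
    {"tx": -245,"ty": 171,"tz": 0,"ax": 0,"ay": 0,"az": 0,"claw": 87},
    {"tx": -245,"ty": 171,"tz": 0,"ax": 0,"ay": 0,"az": 0,"claw": 87},
    {"tx": -245,"ty": 171,"tz": 0,"ax": 0,"ay": 0,"az": 0,"claw": 87},
    {"tx": -245,"ty": 171,"tz": 0,"ax": 0,"ay": 0,"az": 0,"claw": 87},
    {"tx": -245,"ty": 171,"tz": 0,"ax": 0,"ay": 0,"az": 0,"claw": 87},
    {"tx": -245,"ty": 171,"tz": 0,"ax": 0,"ay": 0,"az": 0,"claw": 87},
    {"tx": -245,"ty": 171,"tz": 0,"ax": 0,"ay": 0,"az": 0,"claw": 87},
    {"tx": -245,"ty": 171,"tz": 0,"ax": 0,"ay": 0,"az": 0,"claw": 87},
    {"tx": -245,"ty": 171,"tz": 0,"ax": 0,"ay": 0,"az": 0,"claw": 87},
  ],
)

```text
time_s: 22.9
tcp_pos: [0.4077, 0.1395, 0.1721]
ee_rot: [[0.091, -0.996, -0.001], [-0.996, -0.091, -0.001], [0.001, 0.001, -1.0]]
wrist_force: [-0.5, 0.3, -0.7]
gripper_width: 0.999
gripper_force: 0.0
```

```bash
python3 - <<'E'
from look import *
from go import delta
o=look(['jar'],'w14',dict(init,jar=(.407,.141)));o=look(['jar'],'w14',dict(init,jar=(.407,.141)))
p=o.get('jar',(.407,.141))
delta([*p,.006],-np.pi/2+.093)
E
```

```text
22.95 [0.4077 0.1395 0.1722]
jar 0.67 [0.4085 0.1409] [-0.  0.] [1.07]
23.05 [0.4077 0.1397 0.1723]
jar 0.85 [0.4082 0.1406] [-0. -0.] [1.05]
delta mm [ -0.8  -0.7 166.4] rad [ 0.    -0.    -0.002] rows 4
```

servo_tool(
  deltas=[
    {"tx": -1,"ty": 0,"tz": 40,"ax": 0,"ay": 0,"az": 0,"claw": 87},
    {"tx": -1,"ty": 0,"tz": 80,"ax": 0,"ay": 0,"az": 0,"claw": 87},
    {"tx": -1,"ty": 0,"tz": 120,"ax": 0,"ay": 0,"az": 0,"claw": 87},
    {"tx": -1,"ty": 0,"tz": 150,"ax": 0,"ay": 0,"az": 0,"claw": 87},
    {"tx": -1,"ty": 0,"tz": 166,"ax": 0,"ay": 0,"az": 0,"claw": 87},
    {"tx": -1,"ty": 0,"tz": 166,"ax": 0,"ay": 0,"az": 0,"claw": 80},
    {"tx": -1,"ty": 0,"tz": 166,"ax": 0,"ay": 0,"az": 0,"claw": 65},
    {"tx": -1,"ty": 0,"tz": 166,"ax": 0,"ay": 0,"az": 0,"claw": 40},
    {"tx": -1,"ty": 0,"tz": 166,"ax": 0,"ay": 0,"az": 0,"claw": 40},
    {"tx": -1,"ty": 0,"tz": 166,"ax": 0,"ay": 0,"az": 0,"claw": 40},
    {"tx": -1,"ty": 0,"tz": 166,"ax": 0,"ay": 0,"az": 0,"claw": 40},
    {"tx": -1,"ty": 0,"tz": 166,"ax": 0,"ay": 0,"az": 0,"claw": 40},
  ],
)

```text
time_s: 24.1
tcp_pos: [0.4076, 0.142, 0.0077]
ee_rot: [[0.093, -0.996, 0.002], [-0.996, -0.093, 0.001], [-0.001, -0.002, -1.0]]
wrist_force: [-1.1, 0.6, 4.8]
gripper_width: 0.613
gripper_force: 30.0
```

```bash
python3 - <<'E'
from h import *
from go import delta
s=sense();print(s['gripper_force'],s['gripper_width']*87,s['tcp_pos'])
im=capture('wrist');cv2.imwrite('pics/w15.png',im)
for r in range(160,262,4): print(r,im[r,258].tolist(),end=' ')
print(np.round(proj('wrist',[[.408+.027*.093,.1407-.027,z] for z in(.046,0)])))
b=np.array([.5866,.0531])+np.array([-.0929,.9957])*.1385;print(b)
delta([*b,.13],-np.pi/2+.093)
E
```

```text
29.972732571477536 53.32978430118457 [0.40763798 0.14198635 0.00770114]
160 [89, 122, 168] 164 [87, 121, 168] 168 [87, 121, 166] 172 [82, 115, 157] 176 [82, 114, 157] 180 [82, 114, 158] 184 [82, 113, 157] 188 [144, 161, 178] 192 [179, 196, 202] 196 [179, 196, 201] 200 [186, 203, 209] 204 [166, 175, 180] 208 [111, 111, 114] 212 [113, 113, 117] 216 [142, 142, 146] 220 [137, 137, 141] 224 [137, 137, 142] 228 [137, 136, 141] 232 [137, 136, 139] 236 [136, 137, 140] 240 [136, 137, 140] 244 [135, 137, 140] 248 [133, 135, 138] 252 [135, 136, 139] 256 [128, 130, 132] 260 [100, 103, 102] [[257. 215.]
 [257. 186.]]
[0.57373335 0.19100445]
delta mm [ -33.5 -170.1 -122. ] rad [-0.002  0.001  0.   ] rows 6
```

servo_tool(
  deltas=[
    {"tx": 0,"ty": 0,"tz": -30,"ax": 0,"ay": 0,"az": 0,"claw": 40},
    {"tx": 0,"ty": 0,"tz": -60,"ax": 0,"ay": 0,"az": 0,"claw": 40},
    {"tx": -34,"ty": -170,"tz": -80,"ax": 0,"ay": 0,"az": 0,"claw": 40},
    {"tx": -34,"ty": -170,"tz": -80,"ax": 0,"ay": 0,"az": 0,"claw": 40},
    {"tx": -34,"ty": -170,"tz": -80,"ax": 0,"ay": 0,"az": 0,"claw": 40},
    {"tx": -34,"ty": -170,"tz": -80,"ax": 0,"ay": 0,"az": 0,"claw": 40},
    {"tx": -34,"ty": -170,"tz": -80,"ax": 0,"ay": 0,"az": 0,"claw": 40},
    {"tx": -34,"ty": -170,"tz": -80,"ax": 0,"ay": 0,"az": 0,"claw": 40},
    {"tx": -34,"ty": -170,"tz": -80,"ax": 0,"ay": 0,"az": 0,"claw": 40},
    {"tx": -34,"ty": -170,"tz": -80,"ax": 0,"ay": 0,"az": 0,"claw": 40},
    {"tx": -34,"ty": -170,"tz": -80,"ax": 0,"ay": 0,"az": 0,"claw": 40},
    {"tx": -34,"ty": -170,"tz": -80,"ax": 0,"ay": 0,"az": 0,"claw": 40},
  ],
)

```text
time_s: 25.15
tcp_pos: [0.5721, 0.1908, 0.0868]
ee_rot: [[0.093, -0.996, -0.001], [-0.996, -0.093, -0.0], [0.0, 0.001, -1.0]]
wrist_force: [0.4, -0.6, -1.4]
gripper_width: 0.615
gripper_force: 29.9
```

```bash
python3 - <<'E'
from go import *
delta([.5737,.1918,.0082],-np.pi/2+.093)
E
```

```text
delta mm [-0.8 -1.8 78.6] rad [ 0.001 -0.     0.   ] rows 2
```

servo_tool(
  deltas=[
    {"tx": 0,"ty": 0,"tz": 40,"ax": 0,"ay": 0,"az": 0,"claw": 40},
    {"tx": 0,"ty": 0,"tz": 65,"ax": 0,"ay": 0,"az": 0,"claw": 40},
    {"tx": 0,"ty": 0,"tz": 79,"ax": 0,"ay": 0,"az": 0,"claw": 40},
    {"tx": 0,"ty": 0,"tz": 79,"ax": 0,"ay": 0,"az": 0,"claw": 40},
    {"tx": 0,"ty": 0,"tz": 79,"ax": 0,"ay": 0,"az": 0,"claw": 40},
    {"tx": 0,"ty": 0,"tz": 79,"ax": 0,"ay": 0,"az": 0,"claw": 60},
    {"tx": 0,"ty": 0,"tz": 79,"ax": 0,"ay": 0,"az": 0,"claw": 75},
    {"tx": 0,"ty": 0,"tz": 79,"ax": 0,"ay": 0,"az": 0,"claw": 80},
    {"tx": 0,"ty": 0,"tz": 60,"ax": 0,"ay": 0,"az": 0,"claw": 87},
    {"tx": 0,"ty": 0,"tz": 20,"ax": 0,"ay": 0,"az": 0,"claw": 87},
    {"tx": 0,"ty": 0,"tz": -20,"ax": 0,"ay": 0,"az": 0,"claw": 87},
    {"tx": 0,"ty": 0,"tz": -60,"ax": 0,"ay": 0,"az": 0,"claw": 87},
  ],
)

```text
time_s: 26.15
tcp_pos: [0.5729, 0.1909, 0.1485]
ee_rot: [[0.093, -0.996, -0.0], [-0.996, -0.093, -0.0], [0.0, 0.0, -1.0]]
wrist_force: [0.7, 0.4, -1.1]
gripper_width: 0.98
gripper_force: 0.0
```

```bash
python3 - <<'E'
from look import *
from go import delta
look(['jar'],'w16',dict(init,jar=(.5737,.191)))
delta([.402,-.173,.2],.093)
print(sense()['joints'])
E
```

```text
26.2 [0.5781 0.1929 0.1586]
jar 0.86 [0.5739 0.1905] [-0. -0.] [1.08]
delta mm [347.7 208.8 -49.8] rad [-0.017 -0.008 -1.569] rows 13
[ 33.77801096  23.08659781  -8.14266004   0.17715954 -57.79319162
 -28.44782524]
```

servo_tool(
  deltas=[
    {"tx": 0,"ty": 0,"tz": -40,"ax": 0,"ay": 0,"az": 0,"claw": 87},
    {"tx": 347,"ty": 205,"tz": -50,"ax": 0,"ay": 0,"az": -1.57,"claw": 87},
    {"tx": 347,"ty": 205,"tz": -50,"ax": 0,"ay": 0,"az": -1.57,"claw": 87},
    {"tx": 347,"ty": 205,"tz": -50,"ax": 0,"ay": 0,"az": -1.57,"claw": 87},
    {"tx": 347,"ty": 205,"tz": -50,"ax": 0,"ay": 0,"az": -1.57,"claw": 87},
    {"tx": 347,"ty": 205,"tz": -50,"ax": 0,"ay": 0,"az": -1.57,"claw": 87},
    {"tx": 347,"ty": 205,"tz": -50,"ax": 0,"ay": 0,"az": -1.57,"claw": 87},
    {"tx": 347,"ty": 205,"tz": -50,"ax": 0,"ay": 0,"az": -1.57,"claw": 87},
    {"tx": 347,"ty": 205,"tz": -50,"ax": 0,"ay": 0,"az": -1.57,"claw": 87},
    {"tx": 347,"ty": 205,"tz": -50,"ax": 0,"ay": 0,"az": -1.57,"claw": 87},
    {"tx": 347,"ty": 205,"tz": -50,"ax": 0,"ay": 0,"az": -1.57,"claw": 87},
    {"tx": 347,"ty": 205,"tz": -50,"ax": 0,"ay": 0,"az": -1.57,"claw": 87},
  ],
)

```text
time_s: 27.25
tcp_pos: [0.399, -0.1761, 0.1971]
ee_rot: [[0.986, -0.168, 0.001], [-0.168, -0.986, -0.0], [0.001, 0.0, -1.0]]
wrist_force: [-0.4, 0.5, 0.6]
gripper_width: 0.999
gripper_force: 0.0
```

```bash
python3 - <<'E'
from go import *
delta([.402,-.173,.18],.093)
E
```

```text
delta mm [ 2.4 -3.6 17.1] rad [ 0.    -0.001 -0.262] rows 3
```

servo_tool(
  deltas=[
    {"tx": 1,"ty": -1,"tz": 17,"ax": 0,"ay": 0,"az": -0.262,"claw": 87},
    {"tx": 1,"ty": -1,"tz": 17,"ax": 0,"ay": 0,"az": -0.262,"claw": 87},
    {"tx": 1,"ty": -1,"tz": 17,"ax": 0,"ay": 0,"az": -0.262,"claw": 87},
    {"tx": 1,"ty": -1,"tz": 17,"ax": 0,"ay": 0,"az": -0.262,"claw": 87},
    {"tx": 1,"ty": -1,"tz": 17,"ax": 0,"ay": 0,"az": -0.262,"claw": 87},
    {"tx": 1,"ty": -1,"tz": 17,"ax": 0,"ay": 0,"az": -0.262,"claw": 87},
  ],
)

```text
time_s: 27.75
tcp_pos: [0.4029, -0.1724, 0.1801]
ee_rot: [[0.996, 0.09, 0.001], [0.09, -0.996, -0.0], [0.001, 0.0, -1.0]]
wrist_force: [0.3, -0.4, -1.0]
gripper_width: 1.004
gripper_force: 0.0
```

```bash
python3 - <<'E'
from look import *
from go import delta
for k in range(2): o=look(['spool'],'w17',dict(init,spool=(.402,-.173)))
p=o.get('spool',(.402,-.173))
delta([*p,.007],.093)
E
```

```text
27.8 [ 0.4028 -0.1724  0.1801]
spool 0.97 [ 0.4026 -0.1721] [ 0. -0.] [1.03]
27.9 [ 0.4027 -0.1724  0.1799]
spool 0.63 [ 0.4026 -0.1723] [-0. -0.] [1.05]
delta mm [-2.000e-01 -1.000e-01  1.729e+02] rad [ 0.    -0.    -0.002] rows 5
```

servo_tool(
  deltas=[
    {"tx": 0,"ty": 0,"tz": 40,"ax": 0,"ay": 0,"az": 0,"claw": 87},
    {"tx": 0,"ty": 0,"tz": 80,"ax": 0,"ay": 0,"az": 0,"claw": 87},
    {"tx": 0,"ty": 0,"tz": 120,"ax": 0,"ay": 0,"az": 0,"claw": 87},
    {"tx": 0,"ty": 0,"tz": 155,"ax": 0,"ay": 0,"az": 0,"claw": 87},
    {"tx": 0,"ty": 0,"tz": 173,"ax": 0,"ay": 0,"az": 0,"claw": 87},
    {"tx": 0,"ty": 0,"tz": 173,"ax": 0,"ay": 0,"az": 0,"claw": 80},
    {"tx": 0,"ty": 0,"tz": 173,"ax": 0,"ay": 0,"az": 0,"claw": 65},
    {"tx": 0,"ty": 0,"tz": 173,"ax": 0,"ay": 0,"az": 0,"claw": 35},
    {"tx": 0,"ty": 0,"tz": 173,"ax": 0,"ay": 0,"az": 0,"claw": 35},
    {"tx": 0,"ty": 0,"tz": 173,"ax": 0,"ay": 0,"az": 0,"claw": 35},
    {"tx": 0,"ty": 0,"tz": 173,"ax": 0,"ay": 0,"az": 0,"claw": 35},
    {"tx": 0,"ty": 0,"tz": 173,"ax": 0,"ay": 0,"az": 0,"claw": 35},
  ],
)

```text
time_s: 28.95
tcp_pos: [0.4033, -0.1727, 0.0077]
ee_rot: [[0.996, 0.092, 0.003], [0.092, -0.996, -0.0], [0.002, 0.001, -1.0]]
wrist_force: [-0.3, 0.1, 5.3]
gripper_width: 0.581
gripper_force: 30.0
```

```bash
python3 - <<'E'
from h import *
from go import delta
s=sense();print(s['gripper_force'],s['gripper_width']*87,s['tcp_pos'])
im=capture('wrist');cv2.imwrite('pics/w18.png',im)
for r in range(160,262,4): print(r,im[r,258].tolist(),end=' ')
print(np.round(proj('wrist',[[.4026+.026,-.1722+.026*.09,z] for z in(.05,0)])))
b=np.array([.5866,.0531])+np.array([.9957,.0929])*.0985;print(b)
delta([*b,.13],.093)
E
```

```text
30.011574625968933 50.51881197741287 [ 0.40326941 -0.17269333  0.0077493 ]
160 [105, 148, 200] 164 [105, 148, 200] 168 [104, 147, 200] 172 [103, 145, 198] 176 [104, 146, 199] 180 [106, 150, 203] 184 [108, 151, 205] 188 [106, 150, 205] 192 [108, 152, 206] 196 [211, 222, 228] 200 [212, 223, 228] 204 [184, 192, 197] 208 [155, 162, 167] 212 [188, 195, 201] 216 [141, 149, 152] 220 [157, 164, 168] 224 [138, 146, 150] 228 [211, 222, 228] 232 [215, 226, 233] 236 [168, 178, 184] 240 [167, 178, 183] 244 [168, 178, 184] 248 [167, 178, 184] 252 [238, 250, 255] 256 [223, 235, 240] 260 [97, 100, 102] [[258. 228.]
 [258. 194.]]
[0.68467645 0.06225065]
delta mm [ 302.  -208.  -121.7] rad [ 0.001 -0.002 -0.001] rows 10
```

servo_tool(
  deltas=[
    {"tx": 0,"ty": 0,"tz": -30,"ax": 0,"ay": 0,"az": 0,"claw": 35},
    {"tx": 0,"ty": 0,"tz": -70,"ax": 0,"ay": 0,"az": 0,"claw": 35},
    {"tx": 0,"ty": 0,"tz": -110,"ax": 0,"ay": 0,"az": 0,"claw": 35},
    {"tx": 0,"ty": 0,"tz": -130,"ax": 0,"ay": 0,"az": 0,"claw": 35},
    {"tx": 302,"ty": -208,"tz": -130,"ax": 0,"ay": 0,"az": 0,"claw": 35},
    {"tx": 302,"ty": -208,"tz": -130,"ax": 0,"ay": 0,"az": 0,"claw": 35},
    {"tx": 302,"ty": -208,"tz": -130,"ax": 0,"ay": 0,"az": 0,"claw": 35},
    {"tx": 302,"ty": -208,"tz": -130,"ax": 0,"ay": 0,"az": 0,"claw": 35},
    {"tx": 302,"ty": -208,"tz": -130,"ax": 0,"ay": 0,"az": 0,"claw": 35},
    {"tx": 302,"ty": -208,"tz": -130,"ax": 0,"ay": 0,"az": 0,"claw": 35},
    {"tx": 302,"ty": -208,"tz": -130,"ax": 0,"ay": 0,"az": 0,"claw": 35},
    {"tx": 302,"ty": -208,"tz": -130,"ax": 0,"ay": 0,"az": 0,"claw": 35},
  ],
)

```text
time_s: 30.0
tcp_pos: [0.6592, 0.0424, 0.1362]
ee_rot: [[0.996, 0.091, -0.001], [0.091, -0.996, 0.0], [-0.001, -0.0, -1.0]]
wrist_force: [0.4, -0.8, -0.6]
gripper_width: 0.577
gripper_force: 30.0
```

servo_tool(
  deltas=[
    {"tx": 0,"ty": 0,"tz": 0,"ax": 0,"ay": 0,"az": 0,"claw": 35},
    {"tx": 0,"ty": 0,"tz": 0,"ax": 0,"ay": 0,"az": 0,"claw": 35},
    {"tx": 0,"ty": 0,"tz": 0,"ax": 0,"ay": 0,"az": 0,"claw": 35},
  ],
)

```text
time_s: 30.25
tcp_pos: [0.6575, 0.0408, 0.1355]
ee_rot: [[0.996, 0.091, -0.003], [0.091, -0.996, -0.0], [-0.003, 0.0, -1.0]]
wrist_force: [0.5, -1.0, -2.3]
gripper_width: 0.575
gripper_force: 30.0
```

```bash
python3 - <<'E'
from go import *
delta([.6854,.0623,.0084],.093)
E
```

```text
delta mm [ 30.1 -18.9 127.1] rad [ 0.     0.003 -0.001] rows 4
```

servo_tool(
  deltas=[
    {"tx": 30,"ty": -19,"tz": 0,"ax": 0,"ay": 0,"az": 0,"claw": 35},
    {"tx": 30,"ty": -19,"tz": 30,"ax": 0,"ay": 0,"az": 0,"claw": 35},
    {"tx": 30,"ty": -19,"tz": 70,"ax": 0,"ay": 0,"az": 0,"claw": 35},
    {"tx": 30,"ty": -19,"tz": 100,"ax": 0,"ay": 0,"az": 0,"claw": 35},
    {"tx": 30,"ty": -19,"tz": 100,"ax": 0,"ay": 0,"az": 0,"claw": 35},
    {"tx": 30,"ty": -19,"tz": 100,"ax": 0,"ay": 0,"az": 0,"claw": 35},
    {"tx": 30,"ty": -19,"tz": 100,"ax": 0,"ay": 0,"az": 0,"claw": 35},
  ],
)

```text
time_s: 30.83
tcp_pos: [0.688, 0.062, 0.0393]
ee_rot: [[0.996, 0.092, 0.004], [0.092, -0.996, 0.0], [0.004, 0.0, -1.0]]
wrist_force: [0.9, 0.6, -0.1]
gripper_width: 0.574
gripper_force: 30.0
```

```bash
python3 - <<'E'
from go import *
delta([.6854,.0623,.0084],.093)
E
```

```text
delta mm [-2.7 -0.6 30.9] rad [ 0.    -0.004 -0.001] rows 1
```

servo_tool(
  deltas=[
    {"tx": 0,"ty": 0,"tz": 15,"ax": 0,"ay": 0,"az": 0,"claw": 35},
    {"tx": 0,"ty": 0,"tz": 22,"ax": 0,"ay": 0,"az": 0,"claw": 35},
    {"tx": 0,"ty": 0,"tz": 22,"ax": 0,"ay": 0,"az": 0,"claw": 35},
    {"tx": 0,"ty": 0,"tz": 22,"ax": 0,"ay": 0,"az": 0,"claw": 35},
    {"tx": 0,"ty": 0,"tz": 22,"ax": 0,"ay": 0,"az": 0,"claw": 35},
    {"tx": 0,"ty": 0,"tz": 22,"ax": 0,"ay": 0,"az": 0,"claw": 35},
    {"tx": 0,"ty": 0,"tz": 22,"ax": 0,"ay": 0,"az": 0,"claw": 35},
    {"tx": 0,"ty": 0,"tz": 22,"ax": 0,"ay": 0,"az": 0,"claw": 35},
  ],
)

```text
time_s: 31.5
tcp_pos: [0.687, 0.0626, 0.0152]
ee_rot: [[0.996, 0.092, 0.001], [0.092, -0.996, 0.0], [0.001, -0.0, -1.0]]
wrist_force: [-0.6, -0.6, -1.2]
gripper_width: 0.581
gripper_force: 30.0
```

```bash
python3 - <<'E'
from go import *
delta([.6854,.0623,.0082],.093)
E
```

```text
delta mm [-1.6  0.1  7. ] rad [-0.    -0.001 -0.001] rows 1
```

servo_tool(
  deltas=[
    {"tx": -1,"ty": 0,"tz": 6.5,"ax": 0,"ay": 0,"az": 0,"claw": 35},
    {"tx": -1,"ty": 0,"tz": 7,"ax": 0,"ay": 0,"az": 0,"claw": 35},
    {"tx": -1,"ty": 0,"tz": 7,"ax": 0,"ay": 0,"az": 0,"claw": 35},
    {"tx": -1,"ty": 0,"tz": 7,"ax": 0,"ay": 0,"az": 0,"claw": 35},
    {"tx": -1,"ty": 0,"tz": 7,"ax": 0,"ay": 0,"az": 0,"claw": 60},
    {"tx": -1,"ty": 0,"tz": 7,"ax": 0,"ay": 0,"az": 0,"claw": 75},
    {"tx": -1,"ty": 0,"tz": 7,"ax": 0,"ay": 0,"az": 0,"claw": 87},
    {"tx": -1,"ty": 0,"tz": 0,"ax": 0,"ay": 0,"az": 0,"claw": 87},
    {"tx": -1,"ty": 0,"tz": -30,"ax": 0,"ay": 0,"az": 0,"claw": 87},
    {"tx": -1,"ty": 0,"tz": -70,"ax": 0,"ay": 0,"az": 0,"claw": 87},
    {"tx": -1,"ty": 0,"tz": -110,"ax": 0,"ay": 0,"az": 0,"claw": 87},
    {"tx": -1,"ty": 0,"tz": -150,"ax": 0,"ay": 0,"az": 0,"claw": 87},
  ],
)

```text
time_s: 32.5
tcp_pos: [0.6853, 0.062, 0.1668]
ee_rot: [[0.996, 0.091, -0.001], [0.091, -0.996, -0.001], [-0.001, 0.0, -1.0]]
wrist_force: [0.5, 0.3, 0.6]
gripper_width: 0.989
gripper_force: 0.0
```

servo_tool(
  deltas=[
    {"tx": 0,"ty": 0,"tz": -230,"ax": 0,"ay": 0,"az": 0,"claw": 87},
    {"tx": 0,"ty": 0,"tz": -230,"ax": 0,"ay": 0,"az": 0,"claw": 87},
    {"tx": 0,"ty": 0,"tz": -230,"ax": 0,"ay": 0,"az": 0,"claw": 87},
    {"tx": 0,"ty": 0,"tz": -230,"ax": 0,"ay": 0,"az": 0,"claw": 87},
    {"tx": 0,"ty": 0,"tz": -230,"ax": 0,"ay": 0,"az": 0,"claw": 87},
    {"tx": 0,"ty": 0,"tz": -230,"ax": 0,"ay": 0,"az": 0,"claw": 87},
    {"tx": 0,"ty": 0,"tz": -230,"ax": 0,"ay": 0,"az": 0,"claw": 87},
    {"tx": 0,"ty": 0,"tz": -230,"ax": 0,"ay": 0,"az": 0,"claw": 87},
    {"tx": 0,"ty": 0,"tz": -230,"ax": 0,"ay": 0,"az": 0,"claw": 87},
    {"tx": 0,"ty": 0,"tz": -230,"ax": 0,"ay": 0,"az": 0,"claw": 87},
  ],
)

```text
time_s: 33.33
tcp_pos: [0.6851, 0.0623, 0.3928]
ee_rot: [[0.996, 0.091, -0.004], [0.091, -0.996, -0.001], [-0.004, 0.0, -1.0]]
wrist_force: [0.2, -0.9, -0.5]
gripper_width: 1.0
gripper_force: 0.0
```

```bash
python3 - <<'E'
from look import *
b=np.array([.5866,.0531]);ux=np.array([.9957,.0929]);uy=np.array([-.0929,.9957])
tgt={'board':(.5866,.0531,.093),'charcoal':(.5862,.0532,.093),'ring':tuple(b),'bowl':tuple(b-uy*.1405),'jar':tuple(b+uy*.1385),'spool':tuple(b+ux*.0985)}
o=look(list(tgt),'w20',tgt,{'charcoal':.012,'ring':.042})
for l,p in o.items(): print(l,np.round((p[:2]-b)@np.c_[ux,uy]*1e3,1))
E
```

```text
33.3833 [0.6852 0.0623 0.3928]
board 0.85 [0.5845 0.053  0.0853] [-0.   0.7 -0.1 -8.8] [1.03]
charcoal 0.74 [0.5895 0.0539 0.0812] [-0.  -1.2 -0.1 -5.4] [1.08]
ring 0.9 [0.5885 0.0533] [0. 0.] [1.12]
bowl 0.96 [ 0.6016 -0.0854] [-0. -0.] [1.13]
jar 0.58 [0.5723 0.1911] [-0. -0.] [1.08]
spool 0.78 [0.6846 0.0632] [-0. -0.] [1.1]
board [-2.1  0.1]
charcoal [3.  0.6]
ring [ 1.9 -0. ]
bowl [   2.  -139.3]
jar [ -1.4 138.7]
spool [98.5  0.9]
```

View pics/w20.png

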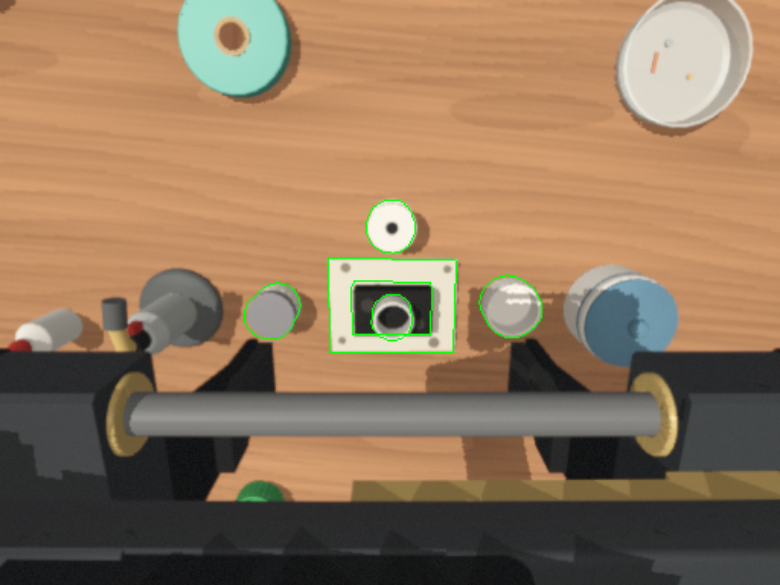

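The check picture shows everything in place: charcoal (392,310) with the ring on it, jar (272,311), bowl (511,307), spool (391,227). All are within about 2–3 mm of target, so I'm handing in.

```bash
python3 -c "
from station import *
print(finish_job())"
```

```text
the job is handed in; nothing more can be done
None
```

The soldering station is set up and handed in at about 33 s: by the last wrist-camera check every piece stands upright and released within about 2–3 mm of its target. The arm never went near the pliers or the squeeze bottle, and `finish_job()` gave no verdict.

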